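Swap the setting gauge for the bearing block and clamp it in the inspection vise

ROBOT

A 6-joint arm with a two-finger parallel gripper is mounted at the origin on the work surface. World frame = base frame: x ahead of the robot, y to its left, z up, the work surface at z = 0. Lengths are in mm, angles in rad, forces in N, time in s.
With the tool pointing down it reaches from about 300 to 775 mm from the base axis. Payload 14.6 kg.
Tool frame: the origin (TCP) lies between the finger pads; the fingertips stand manip.nose_length ahead of it and the grasp point (between the pads) lies 11 mm behind it (manip.nose_length is the distance from the TCP to the fingertips, in mm); z points along the fingers, y is the line along which they close (so a half turn about z gives the same grasp; the last joint's range is limited). The gripper opens to 94 mm and grips with 3 to 60 N. Pads are 16 mm wide; open, the fingers measure 119 mm over their backs; the gripper's body (75 mm by 177 mm) begins 78 mm behind the grasp point.
Start: joints at [1.138, 0.3, 1.521, -0, 1.321, -0.067], TCP at [196.73, 513.602, 213.446] pointing down, gripper open.
Joint ranges: [-3.03, 3.03], [-0.79, 2.21], [0.23, 2.52], [-1.04, 4.18], [0, 3.07], [-2.55, 2.55]. Speed limits (rad/s): [2.22, 2.22, 2.57, 3.14, 3.14, 3.14].

INTERFACE

Orientations are given as [roll, pitch, yaw] about the fixed x, y, z axes, in that order (R = Rz(yaw) Ry(pitch) Rx(roll)).
In Python, from cell import manip, cams, job gives the robot as it stands.
- The arm moves only by the tool jog_arm, never from a script. Its argument "commands" is a list of rows, each an object of numbers: "dx", "dy", "dz": the shift along the tool's x, y, z each as a share of 40 mm, from -1 to 1; "ax", "ay", "az": the turn, a rotation vector about the tool's x, y, z each as a share of 10 degrees, from -1 to 1; "gripper": the closure, from 0 (fully open) to 1 (shut). A call has 1 to 10 rows; each row shifts and turns the commanded pose from where the row before left it, along the tool's axes as they then stand; what a row does not reach is not made up. A row lasts 1/8 s, in which the tool goes at most 62.5 mm and 10.7 degrees, less where a joint would pass 70% of its speed; a pose out of reach is approached as far as the arm can. A call with a number of a shift or a turn outside -1 to 1 is refused whole. A call with a gripper value outside its range is refused whole. The fingers move at their own pace and stop on an object; "squeeze" is the grip in N (left out, the last holds). Time passes only in rows, so rows that do not move let the fingers close. It gives the time, the measured TCP pose, the force, the opening and the grip force at its end, in the units of the state.
- manip.read_state(): the state, without advancing time (a new reading comes with each control period).
- cams.camera(name): name is "scene" or "top"; returns a dict with "image" (400x640x3 uint8, red, green, blue), "fx", "fy", "cx", "cy" (pixels), "world_to_cam" (4x4, takes a point from world to camera coordinates). Camera axes: x right, y down, z forward; pixel columns grow to the right and rows downward; lengths in mm; the calibration is good to about 2 mm. A picture is of the moment at which its call begins. There is no depth.
- job.sign_off(): hands the job in; it is judged then, once.
The state is a dict: "clock": time; "joints": joint angles; "qd": joint speeds; "effort": joint torques, N m; "eef_pos": TCP position; "eef_rot": TCP orientation; "wrist_force": force on the tool from outside, world axes, zero at the start; "moment": the same for the moment, N m; "finger_gap": finger opening in mm; "finger_force": force on a finger pad.
Only numpy, scipy, OpenCV 4.12 (cv2) and the standard library are available. Lean on these libraries where they do the work, as an engineer would, in place of code of your own. Each camera call takes 0.05 s, during which the arm holds its last target. There are 200 camera calls.

TASK

The setting gauge with the blue grip is still standing in the open jaws of the vise: take it out and slide it, blade down, fully home into the empty blue-edged slot of the grey rack. Then stand the aluminium bearing block upright on the vise bed, lengthwise along the jaws and about centred on their length, and crank the orange handle clockwise (as seen from the handle end) until the moving jaw clamps the block firmly and squarely against the fixed jaw, then let go. Set things down rather than dropping them, and leave the other gauges and everything else on the bench where they are.

Things in the scene. Friction and masses are not known exactly. Their poses are not given: they have to be found in the camera images.
- vise: Cream and steel vise fixed to the bench, base 150 (x) x 205 (y) mm. Origin on the bench; y runs along the screw: crank at -y, fixed jaw at +y. Bed 65 mm above the bench. Fixed jaw 120 mm long in x, gripping face at y = +50 (to +85) mm; jaw tops 110 mm above the bench. End block y = -90 to -110 mm, top at 118 mm. Screw axis at x = 0, 95 mm above the bench.
- vise_jaw: Moving steel jaw with a black rubber face that yields up to about 3 mm (30 N per mm), 120 mm long in x, 30 mm thick (towards its -y). Origin: middle of the lower edge of its gripping face, at bed height; axes as the vise's. The gap to the fixed jaw is 50 mm minus the origin's y in the vise frame (48 to 64 mm at the start).
- vise_crank (a joint): Crank angle, rad: 0 with the arm straight up, growing clockwise seen from the handle end (at 0 up, pi/2 towards the vise's +x, pi down). A growing angle closes the jaw 16 mm per turn (quick-action screw). The screw holds by friction (about 5 to 6 N at the handle to turn it).
- crank_grip (a point): Good pinch point on the crank's orange handle: on its axis, which is parallel to the vise's y, 55 mm from the screw axis, at y = -190 mm in the vise frame. The handle is a freely spinning round sleeve, 24 mm diameter, from y = -137 to -217 mm in the vise frame; the crank arm lies at y = -125 to -137 mm.
- setting_gauge: Flat gauge: steel blade 120 (x) x 10 (y) x 66 (z) mm, and on its upper edge a BLUE grip 70 x 18 mm, from 64 to 102 mm height. Origin: centre of the blade's lower edge, z up. Starts standing loose on the vise bed between the jaws. 0.3 kg.
- blue_slot: The empty rack slot, marked by a blue border on the rack's top. Origin: centre of the slot's floor, 15 mm above the bench; x along the slot. Slot 126 x 14 mm, 30 mm deep, 3 mm chamfer at its mouth (rack top, 45 mm above the bench).
- rack: Grey gauge rack fixed to the bench, 160 (x) x 186 (y) x 45 mm, origin under its centre. Three parallel slots along x at y = -62, 0, +62 mm; two hold other gauges, one is empty (see blue_slot).
- bearing_block: Workpiece: aluminium block standing upright, base 100 (x) x 36 (y) x 55 mm, narrower upper part 62 (x) x 36 (y) mm from 55 to 90 mm height, dark bore through its y faces. Origin: centre of the underside, z up. About 0.6 kg. Clamped across its 36 mm thickness.
- yellow_gauge: Bystander: gauge of the same shape with a YELLOW grip, standing in the rack. Leave.
- green_gauge: Bystander: gauge of the same shape with a GREEN grip, standing in the rack. Leave.
- square_cylinder: Bystander: white ceramic cylinder, 68 mm diameter, 120 mm high, upright. Origin under its centre.
- bottle: Bystander: white bottle with red cap, 60 mm diameter, 160 mm high, upright. Origin under its centre.
- jar: Bystander: amber jar, 68 mm diameter, 90 mm high. Origin under its centre.
- v_block: Bystander: steel V-block 80 x 50 x 52 mm. Origin under its centre.
- screwdriver: Bystander: screwdriver with red handle, 180 mm, lying along its x.
- wrench: Bystander: steel wrench, 150 mm, lying along its x.
Mind the look-alikes: they are no part of the job. What is meant by the bearing_block is not red, and is the larger of those in its own colour.

How it is judged:
By the outcome, as a careful person would: the job done as asked, in the order asked, and still so for the second after the job is handed in, with the robot touching nothing.
It also fails if it takes over 72 s, if anything falls off the work surface, if the arm or the gripper's body presses on something with over 40 N, if the wrist force passes 120 N, or if a joint passes its speed limit or range.

## Working session

There is one attempt and no reset: what is moved stays moved. The work goes in short steps, Python scripts to look and compute and a tool call to move; the robot and the scene stay as the last step left them, time stands still between calls to the robot, and variables do not carry over. Pictures are saved under pics/ and viewed, at most 10 in all, crops included, and the job is handed in when it is done.

Besides the shell and the picture viewer there is one more tool, called after ">>>" as name(argument=value, ...), one argument or row to a line, values as JSON. jog_arm: Moves the arm, as the interface text tells. Shift numbers are shares of 40 mm and turn numbers shares of 10 degrees, none past 1 either way. Its arguments: {"type":"object","properties":{"commands":{"type":"array"},"squeeze":{"type":"number"}},"required":["commands"]}

```bash
ls; mkdir -p pics; python3 - <<'E'
from cell import manip,cams,job
import cv2,numpy as np
print(manip.nose_length, manip.read_state())
for n in("scene","top"):
    c=cams.camera(n); cv2.imwrite(f"pics/{n}0.png",c["image"][:,:,::-1])
    print(n,c["fx"],c["fy"],c["cx"],c["cy"],np.round(c["world_to_cam"],4).tolist())
E
```

```text
pics
8.0 {'clock': 0.0, 'joints': array([ 1.13839087e+00,  3.00457293e-01,  1.52157204e+00,  4.40375015e-06,
        1.32068356e+00, -6.66225637e-02]), 'qd': array([-0.00018282, -0.00020535,  0.00115594, -0.00033814, -0.00026585,
       -0.0006795 ]), 'effort': array([ 1.17999069e-03, -5.31815350e+01, -3.52740490e+01,  7.09154131e-02,
        2.45069020e-02, -8.27157896e-05]), 'eef_pos': array([196.63436747, 513.38555273, 212.89771827]), 'eef_rot': array([-3.14047518e+00, -7.88343395e-05,  2.77580863e+00]), 'wrist_force': array([ 0.64259897,  0.27765035, -0.26059526]), 'moment': array([ 0.02844403, -0.00787419, -0.03387891]), 'finger_force': 0.0, 'finger_gap': 94.3829224841622}
scene 499.4756663279227 499.4756663279227 323.8889089579736 199.31436319360947 [[-0.7861, 0.6181, 0.0083, 412.6019], [0.3282, 0.4287, -0.8418, -33.9086], [-0.5238, -0.659, -0.5398, 1815.5487], [0.0, 0.0, 0.0, 1.0]]
top 400.53559096459065 400.53559096459065 315.37979586820853 194.82932782436623 [[-0.011, -0.9999, 0.0051, -28.0212], [-0.9976, 0.0106, -0.0685, 505.8023], [0.0685, -0.0059, -0.9976, 1126.8369], [0.0, 0.0, 0.0, 1.0]]
```

View pics/scene0.png

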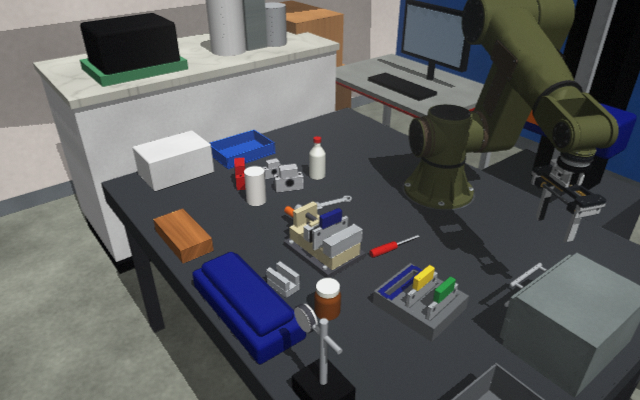

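View pics/top0.png

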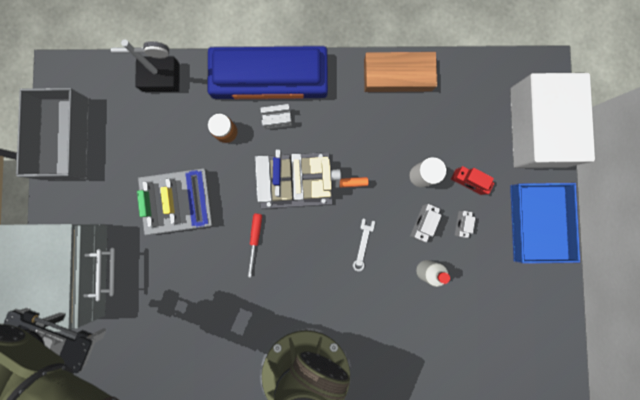

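Top view, candidates for the bearing block are the larger aluminium one at (428,223), the smaller aluminium one at (466,224) and the red one at (474,180). I choose (428,223), which is at (288,178) in the scene view. The blue grip is at (277,168) top and (331,218) scene. The empty blue slot is at (197,197) top and (403,280) scene. I'll check these in close crops.

```bash
python3 - <<'E'
import cv2,numpy as np
t=cv2.imread("pics/top0.png");s=cv2.imread("pics/scene0.png")
def crop(im,x,y,w,h,k):
    c=cv2.resize(im[y:y+h,x:x+w],None,fx=k,fy=k,interpolation=cv2.INTER_CUBIC)
    for i in range(0,w,10):
        cv2.line(c,(i*k,0),(i*k,6),(0,255,255),1); 
        if i%20==0: cv2.putText(c,str(x+i),(i*k,16),0,.35,(0,255,255),1)
    for i in range(0,h,10):
        cv2.line(c,(0,i*k),(6,i*k),(0,255,255),1); cv2.putText(c,str(y+i),(8,i*k+4),0,.35,(0,255,255),1)
    return c
a=crop(t,245,145,133,70,6)  # vise top
b=crop(s,280,195,133,70,6)[:, :]
cv2.imwrite("pics/c1.png",np.vstack([a[:, :798],b[:420,:798]])[:840] if 0 else cv2.resize(np.vstack([a,b]),(570,600)) if 0 else np.vstack([crop(t,245,145,130,60,5),crop(s,280,197,130,60,5)]))
cv2.imwrite("pics/c2.png",np.vstack([np.hstack([crop(t,132,162,80,75,5),crop(t,410,198,70,75,5)]),np.hstack([crop(s,370,260,100,60,4),crop(s,258,155,87,60,4)])[:, :750] if 0 else cv2.resize(np.hstack([crop(s,370,258,100,80,4),crop(s,258,155,87,80,4)]),(748,320))[:, :748].copy() if 0 else np.hstack([crop(s,370,258,100,55,4),crop(s,260,158,87,55,4),np.zeros((220,2,3),np.uint8)])]) if 0 else np.vstack([np.hstack([crop(t,132,162,80,70,5),crop(t,410,198,70,70,5)]),np.hstack([crop(s,370,260,100,60,4),crop(s,258,155,87,60,4)])[:, :748].copy()]+[] if 0 else [np.hstack([crop(t,132,162,80,75,4),crop(t,410,198,107,75,4)]),np.hstack([crop(s,370,262,100,75,4),crop(s,258,150,87,75,4)])]))
E
```

```text
(no output)
```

View pics/c1.png

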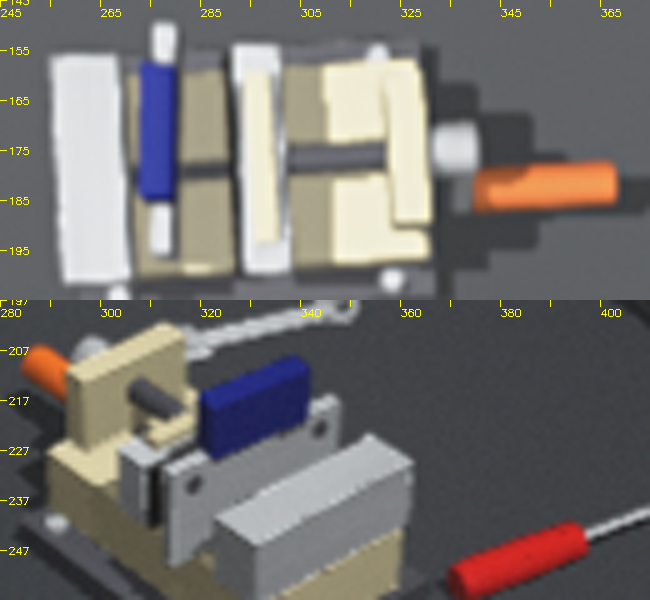

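View pics/c2.png

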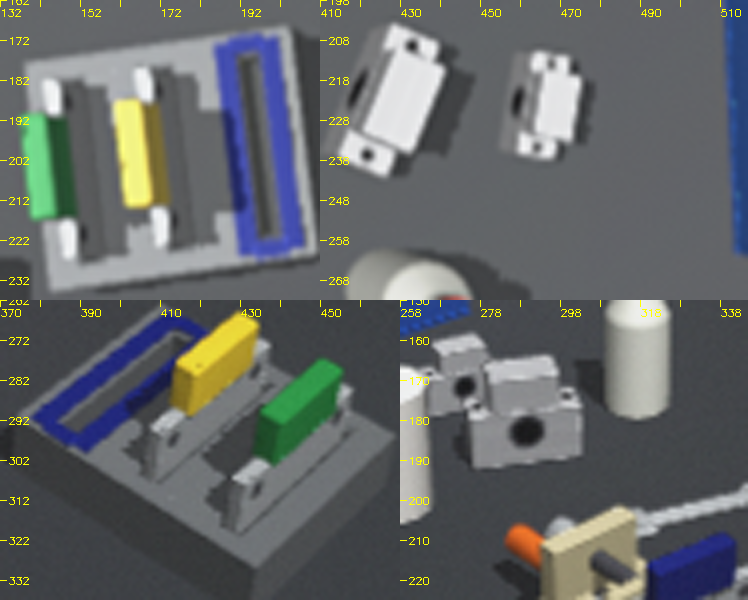

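The crops confirm the choices. The larger aluminium block is the one at top (428,223), upright and yawed about -0.37 rad. The gauge stands at top (276,172) between the jaws, and the blue-bordered slot is at top (197,197). Next I fit poses from corners and colour masks in both views.

```bash
cat > h.py <<'E'
import numpy as np,cv2
from scipy.optimize import least_squares,minimize
from cell import manip,cams,job
def get(n): return cams.camera(n)
def proj(c,P):
    P=np.atleast_2d(P).astype(float);W=c["world_to_cam"];q=P@W[:3,:3].T+W[:3,3]
    return np.c_[c["fx"]*q[:,0]/q[:,2]+c["cx"],c["fy"]*q[:,1]/q[:,2]+c["cy"]]
def tf(p,L):
    L=np.atleast_2d(L).astype(float);c,s=np.cos(p[3]),np.sin(p[3])
    return L@np.array([[c,s,0],[-s,c,0],[0,0,1]])+np.array(p[:3])
def box(x,y,z0,z1): return np.array([[a,b,c] for a in(-x/2,x/2) for b in(-y/2,y/2) for c in(z0,z1)])
def corners(cams_,obs,p0,freez=True):
    # obs: list of (cam, local xyz, px)
    def f(v):
        p=v if freez else [v[0],v[1],p0[2],v[2]]
        return np.concatenate([(proj(cams_[c],tf(p,[L]))[0]-np.array(u)) for c,L,u in obs])
    r=least_squares(f,p0 if freez else [p0[0],p0[1],p0[3]],loss="soft_l1",x_scale=[100,100,100,1] if freez else [100,100,1])
    return r.x,f(r.x).reshape(-1,2)
def hsv(c,lo,hi): return cv2.inRange(cv2.cvtColor(c["image"],cv2.COLOR_RGB2HSV),lo,hi)
def roi(m,x0,x1,y0,y1):
    k=np.zeros_like(m);k[y0:y1,x0:x1]=m[y0:y1,x0:x1];return k
def sil(c,pts,K=4):
    h=cv2.convexHull(np.round((proj(c,pts)+.5)*K*16-8).astype(np.int32))
    m=np.zeros((400*K,640*K),np.uint8);cv2.fillConvexPoly(m,h,255,shift=4)
    return cv2.resize(m,(640,400),interpolation=cv2.INTER_AREA)/255.
def silfit(items,ptsf,p0,step):
    # items: (cam, mask); ptsf(p)->world points
    f=lambda v:sum(np.abs(sil(c,ptsf(p0+v*step))-m/255.).sum() for c,m in items)
    n=len(p0);S=np.vstack([np.zeros(n),np.eye(n)])-.3
    r=minimize(f,np.zeros(n),method="Nelder-Mead",options=dict(initial_simplex=S,maxiter=300,xatol=.02,fatol=.05))
    return p0+r.x*step,r.fun,sum((m>0).sum() for _,m in items)
E
cat > m1.py <<'E'
from h import *
C={n:get(n) for n in("top","scene")}
T,S="top","scene"
v=[(T,[60,85,110],(255,156.4)),(T,[60,50,110],(268,156)),(T,[-60,50,110],(271,201.6)),(T,[-60,85,110],(257.6,201.8)),
(S,[-60,85,110],(362.8,229.8)),(S,[-60,50,110],(354,223.8)),(S,[60,50,110],(322.6,240.6)),(S,[60,85,110],(331.6,246))]
for fz in(True,False):
    p,r=corners(C,v,[560,50,0,.06],fz);print("vise",np.round(p,3),np.round(r,1).tolist())
b=[(T,[31,18,90],(430.5,210.5)),(T,[31,-18,90],(441.75,215)),(T,[-31,-18,90],(432.5,236.25)),(T,[-31,18,90],(420.5,229.25)),
(T,[50,18,55],(428,204.25)),(T,[50,-18,55],(440,208)),(T,[-50,-18,55],(427,242.25)),(T,[-50,18,55],(414.5,236.75)),
(S,[50,18,0],(276.75,191.75)),(S,[-50,18,0],(303,188.75)),(S,[50,18,55],(275.5,178)),(S,[-50,18,55],(303.5,175.5)),(S,[-31,-18,90],(295.5,163.75)),(S,[-31,18,90],(297.25,168.25)),(S,[31,18,90],(279.5,169.75))]
for fz in(True,False):
    p,r=corners(C,b,[450,-330,0,-.37],fz);print("block",np.round(p,3),np.round(r,1).tolist())
bt=roi(hsv(C[T],(105,110,40),(130,255,255)),265,285,150,190);bs=roi(hsv(C[S],(105,110,30),(130,255,255)),315,345,205,232)
G=box(70,18,64,102)
print("gauge",silfit([(C[T],bt),(C[S],bs)],lambda p:tf(p,G),np.array([560,70,65,.06]),np.array([5,5,4,.05])))
rt=roi(hsv(C[T],(105,90,40),(130,255,255)),180,212,160,235)
rs=roi(hsv(C[S],(105,90,30),(130,255,255)),370,415,255,320)
print("border px",cv2.minAreaRect(cv2.findNonZero(rt)),cv2.minAreaRect(cv2.findNonZero(rs)))
rk=[(T,[80,93,45],(132+25/4,162+65/4)),(T,[80,-93,45],(132+290/4,162+27/4)),(T,[-80,-93,45],(132+318/4,162+247/4)),(T,[-80,93,45],(132+52/4,162+290/4)),
 (S,[80,93,45],(370+250/4,262+265/4)),(S,[-80,93,45],(370+397/4,262+135/4)),(S,[80,-93,45],(370+30/4,262+118/4))]
for fz in(True,False):
    p,r=corners(C,rk,[540,330,0,.13],fz);print("rack",np.round(p,3),np.round(r,1).tolist())
# border hull fit, size free too
h=cv2.convexHull(cv2.findNonZero(rt));hm=np.zeros((400,640),np.uint8);cv2.fillConvexPoly(hm,h,255)
def bd(p): return tf([p[0],p[1],p[2],p[3]],np.array([[a*p[4],b*p[5],0] for a in(-1,1) for b in(-1,1)]))
hs=np.zeros((400,640),np.uint8);cv2.fillConvexPoly(hs,cv2.convexHull(cv2.findNonZero(rs)),255)
for it in([(C[T],hm)],[(C[T],hm),(C[S],hs)]):
    print("border",silfit([*it],lambda p:bd([p[0],p[1],45,*p[2:]]),np.array([520,270,.13,72,16]),np.array([5,5,.04,4,3])))
ot=roi(hsv(C[T],(3,130,90),(20,255,255)),335,375,170,195);os_=roi(hsv(C[S],(3,130,60),(20,255,255)),280,298,200,222)
a=np.linspace(0,2*np.pi,24);cyl=np.array([[12*np.cos(t),y,12*np.sin(t)] for t in a for y in(-40,40)])
print("handle",silfit([(C[T],ot)],lambda p:tf([p[0],p[1],p[2],.06],cyl),np.array([545,-125,90.]),np.array([6,6,10])),silfit([(C[T],ot),(C[S],os_)],lambda p:tf([p[0],p[1],p[2],.06],cyl),np.array([545,-125,90.]),np.array([6,6,10])))
E
python3 m1.py
```

```text
vise [ 5.45846e+02  3.84070e+01 -3.53500e+00  5.40000e-02] [[-0.2, 0.7], [-0.0, 0.3], [-0.4, -0.2], [-0.3, 0.5], [-0.6, -0.4], [-0.4, 0.2], [-0.1, -0.2], [-0.7, 0.3]]
vise [5.46238e+02 3.88720e+01 5.40000e-02] [[-0.6, 0.4], [-0.4, -0.1], [-0.8, -0.4], [-0.7, 0.3], [-0.6, -1.3], [-0.3, -0.7], [-0.1, -1.1], [-0.7, -0.6]]
block [ 4.21781e+02 -3.40505e+02  1.82000e-01 -4.22000e-01] [[-1.3, -0.8], [-0.1, 0.1], [0.3, 0.2], [-0.2, 1.8], [0.2, -0.5], [0.2, 1.0], [-0.6, 0.2], [-0.2, 0.4], [-1.2, 0.3], [-0.2, 0.0], [-0.6, 0.9], [-0.9, 0.1], [-0.3, -0.9], [-0.1, -0.6], [0.3, -0.1]]
block [ 421.753 -340.577   -0.422] [[-1.3, -0.8], [-0.1, 0.1], [0.3, 0.2], [-0.1, 1.8], [0.2, -0.4], [0.2, 1.0], [-0.6, 0.2], [-0.2, 0.4], [-1.2, 0.4], [-0.2, 0.0], [-0.6, 0.9], [-0.9, 0.2], [-0.3, -0.8], [-0.1, -0.6], [0.3, -0.1]]
gauge (array([5.56302269e+02, 6.64062080e+01, 6.53702063e+01, 4.39312187e-02]), np.float64(119.15686274509804), np.int64(491))
border px ((196.33078002929688, 198.1461639404297), (55.44352722167969, 16.24854850769043), 82.87498474121094) ((399.6727294921875, 283.2528991699219), (15.6818304
[... 153 characters left out ...]
.3, 0.5], [0.5, 0.8], [-1.4, -0.1], [-4.6, -0.4]]
rack [4.89449e+02 3.58964e+02 1.33000e-01] [[-0.5, -0.4], [-0.5, -0.4], [-0.3, 1.4], [-0.7, 0.3], [0.5, 0.1], [-1.4, -0.8], [-4.7, -1.1]]
border (array([4.97611664e+02, 2.98016970e+02, 1.28087925e-01, 7.68690750e+01,
       2.32189388e+01]), np.float64(45.733333333333334), np.int64(937))
border (array([4.98590527e+02, 2.98254046e+02, 1.34305546e-01, 7.56762658e+01,
       2.32371740e+01]), np.float64(161.04705882352943), np.int64(1554))
handle (array([ 543.97194915, -145.80228502,   -7.70940117]), np.float64(19.384313725490195), np.int64(243)) (array([ 532.90229297, -132.34158888,  100.78826453]), np.float64(298.1137254901961), np.int64(313))
```

```bash
sed -i 's/np.array(u)) for c,L,u/np.array(u)+.4) for c,L,u/' h.py; python3 m1.py | grep -E "vise|block|rack" ; cat > m2.py <<'E'
from h import *
C={n:get(n) for n in("top","scene")};T,S="top","scene"
V=np.array([546.5,39.5,0,.054])
ot=roi(hsv(C[T],(3,130,90),(20,255,255)),335,375,170,195);os_=roi(hsv(C[S],(3,130,60),(20,255,255)),280,298,200,222)
a=np.linspace(0,2*np.pi,24)
def cyl(p):
    th=p[0];return tf(V,np.array([[55*np.sin(th)+12*np.cos(t),y+p[1],95+55*np.cos(th)+12*np.sin(t)] for t in a for y in(-137,-217)]))
for th in np.arange(0,6.28,.35):
    print(round(th,2),*[np.abs(sil(C[n],cyl([th,0]))-m/255.).sum().round() for n,m in((T,ot),(S,os_))])
E
python3 m2.py
```

```text
vise [ 5.47087e+02  3.88910e+01 -1.33100e+00  5.50000e-02] [[-0.2, 0.5], [0.1, 0.1], [-0.3, -0.3], [-0.2, 0.4], [-0.4, -0.4], [-0.2, 0.2], [0.0, -0.2], [-0.5, 0.3]]
vise [5.47274e+02 3.90740e+01 5.50000e-02] [[-0.3, 0.4], [-0.1, -0.0], [-0.4, -0.4], [-0.4, 0.3], [-0.4, -0.7], [-0.2, -0.2], [0.0, -0.5], [-0.5, 0.0]]
block [ 423.315 -338.985    2.872   -0.424] [[-1.1, -1.0], [0.1, -0.1], [0.4, 0.1], [-0.1, 1.6], [0.3, -0.7], [0.4, 0.8], [-0.5, 0.0], [-0.1, 0.2], [-1.0, 0.4], [0.1, 0.1], [-0.4, 0.9], [-0.6, 0.2], [-0.0, -0.8], [0.2, -0.6], [0.5, -0.1]]
block [ 4.22898e+02 -3.40079e+02 -4.21000e-01] [[-1.1, -0.8], [0.1, 0.1], [0.6, 0.2], [0.1, 1.8], [0.4, -0.5], [0.4, 1.0], [-0.4, 0.1], [0.0, 0.4], [-1.0, 0.9], [0.0, 0.6], [-0.4, 1.5], [-0.7, 0.7], [-0.1, -0.3], [0.1, -0.0], [0.5, 0.4]]
rack [ 4.90014e+02  3.59275e+02 -5.46000e-01  1.33000e-01] [[-0.1, -0.2], [-0.2, -0.2], [0.0, 1.6], [-0.3, 0.5], [0.7, 0.8], [-1.1, -0.0], [-4.4, -0.4]]
rack [4.90127e+02 3.59245e+02 1.33000e-01] [[-0.2, -0.3], [-0.2, -0.2], [-0.0, 1.6], [-0.4, 0.5], [0.7, 0.7], [-1.1, -0.2], [-4.4, -0.5]]
0.0 560.0 257.0
0.35 558.0 262.0
0.7 552.0 261.0
1.05 543.0 242.0
1.4 533.0 243.0
1.75 522.0 258.0
2.1 514.0 255.0
2.45 507.0 253.0
2.8 503.0 250.0
3.15 342.0 191.0
3.5 59.0 110.0
3.85 374.0 224.0
4.2 517.0 244.0
4.55 526.0 245.0
4.9 536.0 246.0
5.25 523.0 251.0
5.6 239.0 253.0
5.95 252.0 256.0
```

```bash
cat >> h.py <<'E'
def plan(x,y,z,yaw):
    s=manip.read_state();p=s["eef_pos"];y0=s["eef_rot"][2]
    t=(y0-yaw+np.pi)%(2*np.pi)-np.pi
    d=np.array([x,y,z])-p;c,sn=np.cos(yaw),np.sin(yaw)
    print("t",round(s["clock"],2),"pos",p.round(1),"rot",s["eef_rot"].round(3),"gap",round(s["finger_gap"],1),"F",s["wrist_force"].round(1))
    print("az units",round(np.degrees(t)/10,2),"dx,dy,dz units",np.round([(c*d[0]+sn*d[1])/40,(sn*d[0]-c*d[1])/40,-d[2]/40],3))
E
python3 -c "
from h import *
plan(556.3,66.4,190,3.188)
exec(open('m2.py').read().split('for th')[0])
for th in np.arange(3.2,3.75,.05): print(round(th,2),*[np.abs(sil(C[n],cyl([th,0]))-m/255.).sum().round() for n,m in((T,ot),(S,os_))])
"
```

```text
t 0.4 pos [196.7 513.6 213.4] rot [-3.141  0.     2.776] gap 93.9 F [-0.1 -1.  -0.4]
az units -2.36 dx,dy,dz units [ -8.461 -11.584   0.584]
3.2 290.0 179.0
3.25 235.0 165.0
3.3 182.0 151.0
3.35 128.0 141.0
3.4 76.0 127.0
3.45 32.0 113.0
3.5 58.0 110.0
3.55 105.0 128.0
3.6 152.0 148.0
3.65 199.0 166.0
3.7 245.0 184.0
```

>>> jog_arm(
  commands=[
    {"az": -0.79,"gripper": 0.45},
    {"az": -0.79},
    {"az": -0.78},
    {"dx": -0.65,"dy": -0.9},
    {"dx": -0.65,"dy": -0.9},
    {"dx": -0.65,"dy": -0.9},
    {"dx": -0.65,"dy": -0.9},
    {"dx": -0.65,"dy": -0.9},
    {"dx": -0.65,"dy": -0.9},
    {"dx": -0.65,"dy": -0.9},
  ],
)

```text
schema error: expected keys dx, dy, dz, ax, ay, az, gripper
```

```bash
python3 -c "
from h import *
plan(556.3,66.4,190,3.188)"
```

```text
t 0.5 pos [196.7 513.6 213.4] rot [-3.142  0.     2.776] gap 93.8 F [ 0.7  0.  -0.2]
az units -2.36 dx,dy,dz units [ -8.461 -11.585   0.586]
```

>>> jog_arm(
  commands=[
    {"dx": 0,"dy": 0,"dz": 0,"ax": 0,"ay": 0,"az": -0.79,"gripper": 0.45},
    {"dx": 0,"dy": 0,"dz": 0,"ax": 0,"ay": 0,"az": -0.79,"gripper": 0.45},
    {"dx": 0,"dy": 0,"dz": 0,"ax": 0,"ay": 0,"az": -0.78,"gripper": 0.45},
    {"dx": -0.65,"dy": -0.9,"dz": 0,"ax": 0,"ay": 0,"az": 0,"gripper": 0.45},
    {"dx": -0.65,"dy": -0.9,"dz": 0,"ax": 0,"ay": 0,"az": 0,"gripper": 0.45},
    {"dx": -0.65,"dy": -0.9,"dz": 0,"ax": 0,"ay": 0,"az": 0,"gripper": 0.45},
    {"dx": -0.65,"dy": -0.9,"dz": 0,"ax": 0,"ay": 0,"az": 0,"gripper": 0.45},
    {"dx": -0.65,"dy": -0.9,"dz": 0,"ax": 0,"ay": 0,"az": 0,"gripper": 0.45},
    {"dx": -0.65,"dy": -0.9,"dz": 0,"ax": 0,"ay": 0,"az": 0,"gripper": 0.45},
    {"dx": -0.65,"dy": -0.9,"dz": 0,"ax": 0,"ay": 0,"az": 0,"gripper": 0.45},
  ],
)

```text
clock: 1.75
eef_pos: [390.9, 269.0, 213.6]
eef_rot: [3.141, 0.0, -3.095]
wrist_force: [0.5, 1.1, -0.2]
finger_gap: 51.5
finger_force: 0.0
```

```bash
python3 -c "
from h import *
plan(556.3,66.4,190,3.188)"
```

```text
t 1.75 pos [390.9 269.  213.6] rot [ 3.141  0.    -3.095] gap 51.5 F [ 0.5  1.1 -0.2]
az units -0.0 dx,dy,dz units [-3.896 -5.252  0.59 ]
```

>>> jog_arm(
  commands=[
    {"dx": -0.65,"dy": -0.87,"dz": 0,"ax": 0,"ay": 0,"az": 0,"gripper": 0.45},
    {"dx": -0.65,"dy": -0.87,"dz": 0,"ax": 0,"ay": 0,"az": 0,"gripper": 0.45},
    {"dx": -0.65,"dy": -0.87,"dz": 0,"ax": 0,"ay": 0,"az": 0,"gripper": 0.45},
    {"dx": -0.65,"dy": -0.87,"dz": 0,"ax": 0,"ay": 0,"az": 0,"gripper": 0.45},
    {"dx": -0.65,"dy": -0.87,"dz": 0,"ax": 0,"ay": 0,"az": 0,"gripper": 0.45},
    {"dx": -0.65,"dy": -0.9,"dz": 0,"ax": 0,"ay": 0,"az": 0,"gripper": 0.45},
    {"dx": 0,"dy": 0,"dz": 0.58,"ax": 0,"ay": 0,"az": 0,"gripper": 0.45},
    {"dx": 0,"dy": 0,"dz": 0,"ax": 0,"ay": 0,"az": 0,"gripper": 0.45},
  ],
)

```text
clock: 2.75
eef_pos: [555.0, 67.4, 188.8]
eef_rot: [3.142, -0.003, -3.096]
wrist_force: [0.5, 0.8, 0.6]
finger_gap: 51.5
finger_force: 0.0
```

```bash
python3 -c "
from h import *
plan(556.3,66.4,142,3.188)"
```

```text
t 2.75 pos [555.   67.4 188.8] rot [ 3.142e+00 -3.000e-03 -3.096e+00] gap 51.5 F [0.5 0.8 0.6]
az units -0.01 dx,dy,dz units [-0.031 -0.025  1.17 ]
```

Descend and grip.

>>> jog_arm(
  commands=[
    {"dx": -0.03,"dy": -0.02,"dz": 0.4,"ax": 0,"ay": 0,"az": 0,"gripper": 0.45},
    {"dx": 0,"dy": 0,"dz": 0.4,"ax": 0,"ay": 0,"az": 0,"gripper": 0.45},
    {"dx": 0,"dy": 0,"dz": 0.36,"ax": 0,"ay": 0,"az": 0,"gripper": 0.45},
    {"dx": 0,"dy": 0,"dz": 0,"ax": 0,"ay": 0,"az": 0,"gripper": 0.6},
    {"dx": 0,"dy": 0,"dz": 0,"ax": 0,"ay": 0,"az": 0,"gripper": 0.9},
    {"dx": 0,"dy": 0,"dz": 0,"ax": 0,"ay": 0,"az": 0,"gripper": 0.9},
    {"dx": 0,"dy": 0,"dz": 0,"ax": 0,"ay": 0,"az": 0,"gripper": 0.9},
    {"dx": 0,"dy": 0,"dz": 0,"ax": 0,"ay": 0,"az": 0,"gripper": 0.9},
  ],
  squeeze=30,
)

```text
clock: 3.75
eef_pos: [557.1, 66.9, 144.3]
eef_rot: [3.142, 0.001, -3.096]
wrist_force: [0.1, -0.4, 4.5]
finger_gap: 17.9
finger_force: 29.6
```

```bash
python3 -c "
from h import *
plan(556.3,66.4,245,3.188)"
```

```text
t 3.75 pos [557.1  66.9 144.3] rot [ 3.142e+00  1.000e-03 -3.096e+00] gap 17.9 F [ 0.1 -0.4  4.5]
az units -0.0 dx,dy,dz units [ 0.02  -0.013 -2.517]
```

>>> jog_arm(
  commands=[
    {"dx": 0,"dy": 0,"dz": -0.3,"ax": 0,"ay": 0,"az": 0,"gripper": 0.9},
    {"dx": 0,"dy": 0,"dz": -0.5,"ax": 0,"ay": 0,"az": 0,"gripper": 0.9},
    {"dx": 0,"dy": 0,"dz": -0.6,"ax": 0,"ay": 0,"az": 0,"gripper": 0.9},
    {"dx": 0,"dy": 0,"dz": -0.6,"ax": 0,"ay": 0,"az": 0,"gripper": 0.9},
    {"dx": 0,"dy": 0,"dz": -0.5,"ax": 0,"ay": 0,"az": 0,"gripper": 0.9},
    {"dx": 0,"dy": 0,"dz": 0,"ax": 0,"ay": 0,"az": 0,"gripper": 0.9},
  ],
)

```text
clock: 4.5
eef_pos: [557.3, 67.0, 245.3]
eef_rot: [3.142, 0.003, -3.095]
wrist_force: [-0.1, 0.6, -3.2]
finger_gap: 18.3
finger_force: 29.6
```

```bash
cat > m3.py <<'E'
from h import *
C={n:get(n) for n in("top","scene")}
s=manip.read_state();p=s["eef_pos"]
print(p,s["eef_rot"],s["finger_gap"])
# border slot frame & vise jaw gap
for n in C: cv2.imwrite(f"pics/{n}_a.png",C[n]["image"][:,:,::-1])
plan(497.8,298,245,np.pi+.131)
E
python3 m3.py
```

```text
[556.62870769  66.93508876 243.2079601 ] [ 3.14158913e+00 -8.32287806e-04 -3.09545416e+00] 17.82023694649343
t 4.6 pos [556.6  66.9 243.2] rot [ 3.142e+00 -1.000e-03 -3.095e+00] gap 17.8 F [ 0.5  0.1 -2.4]
az units -0.49 dx,dy,dz units [ 0.704  5.919 -0.045]
```

>>> jog_arm(
  commands=[
    {"dx": 0,"dy": 0,"dz": 0,"ax": 0,"ay": 0,"az": -0.49,"gripper": 0.9},
    {"dx": 0.07,"dy": 0.6,"dz": 0,"ax": 0,"ay": 0,"az": 0,"gripper": 0.9},
    {"dx": 0.09,"dy": 0.8,"dz": 0,"ax": 0,"ay": 0,"az": 0,"gripper": 0.9},
    {"dx": 0.1,"dy": 0.9,"dz": 0,"ax": 0,"ay": 0,"az": 0,"gripper": 0.9},
    {"dx": 0.1,"dy": 0.9,"dz": 0,"ax": 0,"ay": 0,"az": 0,"gripper": 0.9},
    {"dx": 0.1,"dy": 0.9,"dz": 0,"ax": 0,"ay": 0,"az": 0,"gripper": 0.9},
    {"dx": 0.1,"dy": 0.9,"dz": 0,"ax": 0,"ay": 0,"az": 0,"gripper": 0.9},
    {"dx": 0.1,"dy": 0.6,"dz": 0,"ax": 0,"ay": 0,"az": 0,"gripper": 0.9},
    {"dx": 0.04,"dy": 0.3,"dz": 0,"ax": 0,"ay": 0,"az": 0,"gripper": 0.9},
    {"dx": 0,"dy": 0,"dz": 0.8,"ax": 0,"ay": 0,"az": 0,"gripper": 0.9},
  ],
)

```text
clock: 5.85
eef_pos: [498.7, 298.0, 212.7]
eef_rot: [3.141, 0.003, -3.009]
wrist_force: [0.4, 0.0, -3.6]
finger_gap: 18.3
finger_force: 29.6
```

>>> jog_arm(
  commands=[
    {"dx": 0,"dy": 0,"dz": 0.9,"ax": 0,"ay": 0,"az": 0,"gripper": 0.9},
    {"dx": 0,"dy": 0,"dz": 0.8,"ax": 0,"ay": 0,"az": 0,"gripper": 0.9},
    {"dx": 0,"dy": 0,"dz": 0,"ax": 0,"ay": 0,"az": 0,"gripper": 0.9},
  ],
)

```text
clock: 6.22
eef_pos: [497.3, 296.2, 141.4]
eef_rot: [-3.14, -0.005, -3.011]
wrist_force: [0.3, 0.7, -2.9]
finger_gap: 17.9
finger_force: 29.6
```

```bash
cat > m4.py <<'E'
from h import *
C={n:get(n) for n in("top","scene")}
plan(497.8,298,94.5,np.pi+.131)
def crop(im,x,y,w,h,k): return cv2.resize(im[y:y+h,x:x+w],None,fx=k,fy=k,interpolation=cv2.INTER_CUBIC)
# overlay predicted blade lower part from TCP and slot mouth outline
p=manip.read_state()["eef_pos"]
ov=[]
for n in C:
    K=5;x,y,w,h=(150,160,80,80) if n=="top" else (360,240,80,80)
    im=crop(C[n]["image"][:,:,::-1],x,y,w,h,K)
    def pl(L,col):
        q=np.round(((proj(C[n],L)+.5-[x,y])*K-.5)*16).astype(np.int32);cv2.polylines(im,[q],True,col,1,cv2.LINE_AA,4)
    R=lambda a,b,z:[[-a,-b,z],[a,-b,z],[a,b,z],[-a,b,z]]
    pl(tf([497.8,298,0,.131],R(66,10,45)),(0,255,255))
    pl(tf([p[0],p[1],p[2]-79.3,.131],R(60,5,0)),(0,0,255)); pl(tf([p[0],p[1],p[2]-79.3,.131],R(60,5,66)),(255,0,255))
    ov.append(im)
cv2.imwrite("pics/ins.png",np.hstack(ov))
E
python3 m4.py
```

```text
t 6.33 pos [498.6 297.1 144.8] rot [ 3.141e+00  1.000e-03 -3.010e+00] gap 17.8 F [ 0.7  0.3 -2.2]
az units 0.0 dx,dy,dz units [0.017 0.026 1.256]
```

View pics/ins.png

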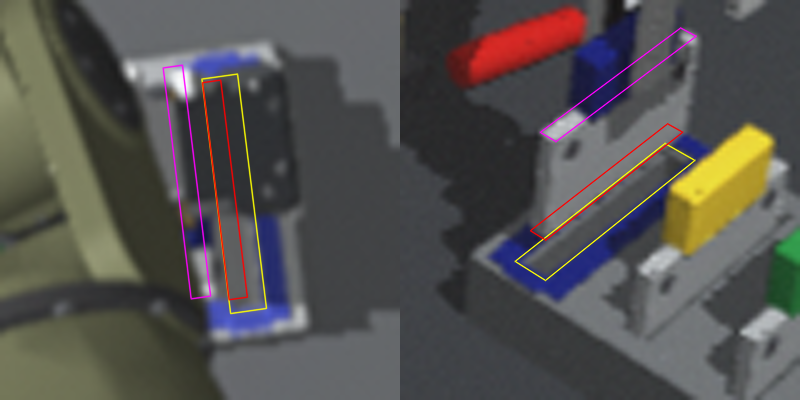

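The crop shows the blade hanging about 20 mm over the slot mouth. The predicted blade outline lies on the real one, and the slot outline sits inside the blue border (scene crop about (605,210)). So I insert.

>>> jog_arm(
  commands=[
    {"dx": 0.02,"dy": 0.03,"dz": 0.2,"ax": 0,"ay": 0,"az": 0,"gripper": 0.9},
    {"dx": 0,"dy": 0,"dz": 0.2,"ax": 0,"ay": 0,"az": 0,"gripper": 0.9},
    {"dx": 0,"dy": 0,"dz": 0.15,"ax": 0,"ay": 0,"az": 0,"gripper": 0.9},
    {"dx": 0,"dy": 0,"dz": 0.1,"ax": 0,"ay": 0,"az": 0,"gripper": 0.9},
    {"dx": 0,"dy": 0,"dz": 0,"ax": 0,"ay": 0,"az": 0,"gripper": 0.9},
  ],
)

```text
clock: 6.95
eef_pos: [497.1, 298.2, 117.6]
eef_rot: [-3.141, -0.0, -3.01]
wrist_force: [0.7, -0.5, -2.8]
finger_gap: 18.1
finger_force: 29.6
```

```bash
python3 -c "
from h import *
plan(497.8,298,94.5,np.pi+.131)"
```

```text
t 6.95 pos [497.1 298.2 117.6] rot [-3.141 -0.    -3.01 ] gap 18.1 F [ 0.7 -0.5 -2.8]
az units 0.0 dx,dy,dz units [-0.016 -0.008  0.577]
```

>>> jog_arm(
  commands=[
    {"dx": 0,"dy": 0,"dz": 0.15,"ax": 0,"ay": 0,"az": 0,"gripper": 0.9},
    {"dx": 0,"dy": 0,"dz": 0.15,"ax": 0,"ay": 0,"az": 0,"gripper": 0.9},
    {"dx": 0,"dy": 0,"dz": 0.12,"ax": 0,"ay": 0,"az": 0,"gripper": 0.9},
    {"dx": 0,"dy": 0,"dz": 0.06,"ax": 0,"ay": 0,"az": 0,"gripper": 0.9},
    {"dx": 0,"dy": 0,"dz": 0.05,"ax": 0,"ay": 0,"az": 0,"gripper": 0.9},
    {"dx": 0,"dy": 0,"dz": 0.04,"ax": 0,"ay": 0,"az": 0,"gripper": 0.9},
    {"dx": 0,"dy": 0,"dz": 0,"ax": 0,"ay": 0,"az": 0,"gripper": 0.9},
  ],
)

```text
clock: 7.82
eef_pos: [497.2, 298.3, 95.0]
eef_rot: [-3.142, -0.0, -3.01]
wrist_force: [0.1, 0.2, -3.8]
finger_gap: 18.1
finger_force: 29.6
```

>>> jog_arm(
  commands=[
    {"dx": 0,"dy": 0,"dz": 0.04,"ax": 0,"ay": 0,"az": 0,"gripper": 0.9},
    {"dx": 0,"dy": 0,"dz": 0.02,"ax": 0,"ay": 0,"az": 0,"gripper": 0.9},
    {"dx": 0,"dy": 0,"dz": 0,"ax": 0,"ay": 0,"az": 0,"gripper": 0.9},
  ],
)

```text
clock: 8.2
eef_pos: [497.5, 298.5, 94.3]
eef_rot: [3.141, 0.001, -3.01]
wrist_force: [-6.3, -2.3, 13.2]
finger_gap: 18.2
finger_force: 29.8
```

>>> jog_arm(
  commands=[
    {"dx": 0,"dy": 0,"dz": 0,"ax": 0,"ay": 0,"az": 0,"gripper": 0.75},
    {"dx": 0,"dy": 0,"dz": 0,"ax": 0,"ay": 0,"az": 0,"gripper": 0.62},
    {"dx": 0,"dy": 0,"dz": 0,"ax": 0,"ay": 0,"az": 0,"gripper": 0.62},
    {"dx": 0,"dy": 0,"dz": -0.4,"ax": 0,"ay": 0,"az": 0,"gripper": 0.62},
    {"dx": 0,"dy": 0,"dz": -0.8,"ax": 0,"ay": 0,"az": 0,"gripper": 0.62},
    {"dx": 0,"dy": 0,"dz": -0.9,"ax": 0,"ay": 0,"az": 0,"gripper": 0.62},
    {"dx": 0,"dy": 0,"dz": -0.9,"ax": 0,"ay": 0,"az": 0,"gripper": 0.5},
    {"dx": 0,"dy": 0,"dz": -0.6,"ax": 0,"ay": 0,"az": 0,"gripper": 0.4},
    {"dx": 0,"dy": 0,"dz": 0,"ax": 0,"ay": 0,"az": 0,"gripper": 0.4},
  ],
)

```text
clock: 9.32
eef_pos: [497.7, 298.6, 239.1]
eef_rot: [3.14, 0.004, -3.01]
wrist_force: [-0.1, -0.4, -0.3]
finger_gap: 55.8
finger_force: 0.0
```

```bash
python3 -c "
from h import *
plan(423,-339.7,240,np.pi-.4225)"
```

```text
t 9.32 pos [497.7 298.6 239.1] rot [ 3.14   0.004 -3.01 ] gap 55.8 F [-0.1 -0.4 -0.3]
az units 3.18 dx,dy,dz units [ -4.84  -15.32   -0.023]
```

>>> jog_arm(
  commands=[
    {"dx": 0,"dy": 0,"dz": 0,"ax": 0,"ay": 0,"az": 0.8,"gripper": 0.4},
    {"dx": 0,"dy": 0,"dz": 0,"ax": 0,"ay": 0,"az": 0.8,"gripper": 0.35},
    {"dx": 0,"dy": 0,"dz": 0,"ax": 0,"ay": 0,"az": 0.8,"gripper": 0.35},
    {"dx": 0,"dy": 0,"dz": 0,"ax": 0,"ay": 0,"az": 0.78,"gripper": 0.35},
    {"dx": -0.3,"dy": -0.95,"dz": 0,"ax": 0,"ay": 0,"az": 0,"gripper": 0.35},
    {"dx": -0.3,"dy": -0.95,"dz": 0,"ax": 0,"ay": 0,"az": 0,"gripper": 0.35},
    {"dx": -0.3,"dy": -0.95,"dz": 0,"ax": 0,"ay": 0,"az": 0,"gripper": 0.35},
    {"dx": -0.3,"dy": -0.95,"dz": 0,"ax": 0,"ay": 0,"az": 0,"gripper": 0.35},
    {"dx": -0.3,"dy": -0.95,"dz": 0,"ax": 0,"ay": 0,"az": 0,"gripper": 0.35},
    {"dx": -0.3,"dy": -0.95,"dz": 0,"ax": 0,"ay": 0,"az": 0,"gripper": 0.35},
  ],
)

```text
clock: 10.58
eef_pos: [468.5, 59.6, 235.8]
eef_rot: [-3.141, -0.001, 2.718]
wrist_force: [1.2, -0.3, -0.4]
finger_gap: 61.2
finger_force: 0.0
```

>>> jog_arm(
  commands=[
    {"dx": -0.3,"dy": -0.95,"dz": 0,"ax": 0,"ay": 0,"az": 0,"gripper": 0.35},
    {"dx": -0.3,"dy": -0.95,"dz": 0,"ax": 0,"ay": 0,"az": 0,"gripper": 0.35},
    {"dx": -0.3,"dy": -0.95,"dz": 0,"ax": 0,"ay": 0,"az": 0,"gripper": 0.35},
    {"dx": -0.3,"dy": -0.95,"dz": 0,"ax": 0,"ay": 0,"az": 0,"gripper": 0.35},
    {"dx": -0.3,"dy": -0.95,"dz": 0,"ax": 0,"ay": 0,"az": 0,"gripper": 0.35},
    {"dx": -0.3,"dy": -0.95,"dz": 0,"ax": 0,"ay": 0,"az": 0,"gripper": 0.35},
    {"dx": -0.3,"dy": -0.95,"dz": 0,"ax": 0,"ay": 0,"az": 0,"gripper": 0.35},
    {"dx": -0.3,"dy": -0.95,"dz": 0,"ax": 0,"ay": 0,"az": 0,"gripper": 0.35},
    {"dx": 0,"dy": 0,"dz": 0,"ax": 0,"ay": 0,"az": 0,"gripper": 0.35},
  ],
)

```text
clock: 11.7
eef_pos: [431.0, -257.3, 235.4]
eef_rot: [3.141, -0.002, 2.715]
wrist_force: [0.2, 0.9, -0.5]
finger_gap: 60.7
finger_force: 0.0
```

```bash
cat > m5.py <<'E'
from h import *
C={n:get(n) for n in("top","scene")}
plan(423,-339.7,160,np.pi-.4225)
def crop(im,x,y,w,h,k): return cv2.resize(im[y:y+h,x:x+w],None,fx=k,fy=k,interpolation=cv2.INTER_CUBIC)
ov=[]
for n,(x,y,w,h,K) in dict(top=(150,150,100,90,3),scene=(365,240,100,90,3),).items():
    ov.append(crop(C[n]["image"][:,:,::-1],x,y,w,h,K))
o2=[]
I={"top":cv2.imread("pics/top0.png"),"scene":cv2.imread("pics/scene0.png")}
for n,(x,y,w,h,K) in dict(top=(405,195,60,60,5),scene=(260,150,60,60,5)).items():
    im=crop(I[n],x,y,w,h,K)
    for hx,hy,z in((50,18,0),(50,18,55),(31,18,90),(31,18,55)):
        q=np.round(((proj(C[n],tf([423,-339.7,0,-.4225],[[-hx,-hy,z],[hx,-hy,z],[hx,hy,z],[-hx,hy,z]]))+.5-[x,y])*K-.5)*16).astype(np.int32);cv2.polylines(im,[q],True,(0,0,255),1,cv2.LINE_AA,4)
    o2.append(im)
cv2.imwrite("pics/chk.png",np.vstack([np.hstack(ov),np.hstack(o2)]))
E
python3 m5.py
```

```text
t 11.8 pos [ 431.5 -255.4  235.8] rot [ 3.141e+00 -1.000e-03  2.718e+00] gap 61.0 F [-0.1  1.3 -0.7]
az units -0.01 dx,dy,dz units [-0.67  -2.009  1.896]
```

View pics/chk.png

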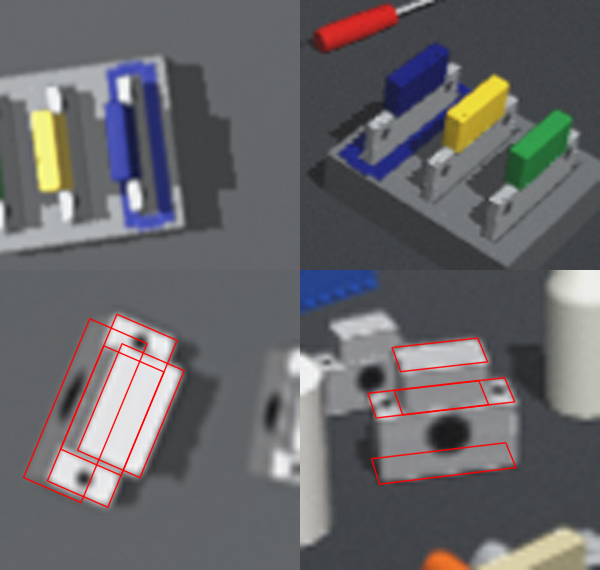

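The gauge sits home, level with the yellow and green ones (top crop (125,145), scene crop (415,80)). The block outline matches both views (top crop about (130,410)). Next I go over the block and descend.

>>> jog_arm(
  commands=[
    {"dx": -0.25,"dy": -0.7,"dz": 0,"ax": 0,"ay": 0,"az": 0,"gripper": 0.35},
    {"dx": -0.22,"dy": -0.7,"dz": 0,"ax": 0,"ay": 0,"az": 0,"gripper": 0.35},
    {"dx": -0.2,"dy": -0.6,"dz": 0.3,"ax": 0,"ay": 0,"az": 0,"gripper": 0.35},
    {"dx": 0,"dy": 0,"dz": 0.8,"ax": 0,"ay": 0,"az": 0,"gripper": 0.35},
    {"dx": 0,"dy": 0,"dz": 0.8,"ax": 0,"ay": 0,"az": 0,"gripper": 0.35},
    {"dx": 0,"dy": 0,"dz": 0.6,"ax": 0,"ay": 0,"az": 0,"gripper": 0.35},
    {"dx": 0,"dy": 0,"dz": 0,"ax": 0,"ay": 0,"az": 0,"gripper": 0.35},
    {"dx": 0,"dy": 0,"dz": 0,"ax": 0,"ay": 0,"az": 0,"gripper": 0.35},
  ],
)

```text
clock: 12.8
eef_pos: [423.9, -339.4, 137.7]
eef_rot: [-3.141, 0.001, 2.719]
wrist_force: [-0.0, 0.6, 0.5]
finger_gap: 61.3
finger_force: 0.0
```

```bash
python3 -c "
from h import *
plan(423,-339.7,64,np.pi-.4225)"
```

```text
t 12.8 pos [ 423.9 -339.4  137.7] rot [-3.141e+00  1.000e-03  2.719e+00] gap 61.3 F [-0.   0.6  0.5]
az units -0.0 dx,dy,dz units [ 0.019 -0.016  1.843]
```

>>> jog_arm(
  commands=[
    {"dx": 0.02,"dy": -0.02,"dz": 0.6,"ax": 0,"ay": 0,"az": 0,"gripper": 0.35},
    {"dx": 0,"dy": 0,"dz": 0.6,"ax": 0,"ay": 0,"az": 0,"gripper": 0.35},
    {"dx": 0,"dy": 0,"dz": 0.45,"ax": 0,"ay": 0,"az": 0,"gripper": 0.35},
    {"dx": 0,"dy": 0,"dz": 0.2,"ax": 0,"ay": 0,"az": 0,"gripper": 0.35},
    {"dx": 0,"dy": 0,"dz": 0,"ax": 0,"ay": 0,"az": 0,"gripper": 0.5},
    {"dx": 0,"dy": 0,"dz": 0,"ax": 0,"ay": 0,"az": 0,"gripper": 0.58},
    {"dx": 0,"dy": 0,"dz": 0,"ax": 0,"ay": 0,"az": 0,"gripper": 0.75},
    {"dx": 0,"dy": 0,"dz": 0,"ax": 0,"ay": 0,"az": 0,"gripper": 0.75},
    {"dx": 0,"dy": 0,"dz": 0,"ax": 0,"ay": 0,"az": 0,"gripper": 0.75},
  ],
  squeeze=45,
)

```text
clock: 13.92
eef_pos: [422.6, -340.3, 63.3]
eef_rot: [-3.141, 0.001, 2.718]
wrist_force: [-0.6, 1.4, 6.1]
finger_gap: 35.9
finger_force: 44.8
```

>>> jog_arm(
  commands=[
    {"dx": 0,"dy": 0,"dz": -0.2,"ax": 0,"ay": 0,"az": 0,"gripper": 0.75},
    {"dx": 0,"dy": 0,"dz": -0.4,"ax": 0,"ay": 0,"az": 0,"gripper": 0.75},
    {"dx": 0,"dy": 0,"dz": -0.7,"ax": 0,"ay": 0,"az": 0,"gripper": 0.75},
    {"dx": 0,"dy": 0,"dz": -0.8,"ax": 0,"ay": 0,"az": 0,"gripper": 0.75},
    {"dx": 0,"dy": 0,"dz": -0.8,"ax": 0,"ay": 0,"az": 0,"gripper": 0.75},
    {"dx": 0,"dy": 0,"dz": -0.8,"ax": 0,"ay": 0,"az": 0,"gripper": 0.75},
    {"dx": 0,"dy": 0,"dz": -0.6,"ax": 0,"ay": 0,"az": 0,"gripper": 0.75},
    {"dx": 0,"dy": 0,"dz": 0,"ax": 0,"ay": 0,"az": 0,"gripper": 0.75},
  ],
)

```text
clock: 14.92
eef_pos: [422.6, -340.4, 236.7]
eef_rot: [-3.14, 0.003, 2.718]
wrist_force: [0.1, 0.5, -4.9]
finger_gap: 35.7
finger_force: 44.9
```

```bash
python3 -c "
from h import *
plan(545.7,66,236,np.pi+.055)"
```

```text
t 14.93 pos [ 422.6 -340.4  236.7] rot [-3.140e+00  3.000e-03  2.718e+00] gap 35.7 F [ 0.1  0.5 -4.9]
az units -2.74 dx,dy,dz units [-3.632  9.976  0.018]
```

>>> jog_arm(
  commands=[
    {"dx": 0,"dy": 0,"dz": 0,"ax": 0,"ay": 0,"az": -0.6,"gripper": 0.75},
    {"dx": 0,"dy": 0,"dz": 0,"ax": 0,"ay": 0,"az": -0.8,"gripper": 0.75},
    {"dx": 0,"dy": 0,"dz": 0,"ax": 0,"ay": 0,"az": -0.8,"gripper": 0.75},
    {"dx": 0,"dy": 0,"dz": 0,"ax": 0,"ay": 0,"az": -0.54,"gripper": 0.75},
    {"dx": -0.2,"dy": 0.5,"dz": 0,"ax": 0,"ay": 0,"az": 0,"gripper": 0.75},
    {"dx": -0.3,"dy": 0.9,"dz": 0,"ax": 0,"ay": 0,"az": 0,"gripper": 0.75},
    {"dx": -0.35,"dy": 0.95,"dz": 0,"ax": 0,"ay": 0,"az": 0,"gripper": 0.75},
    {"dx": -0.35,"dy": 0.95,"dz": 0,"ax": 0,"ay": 0,"az": 0,"gripper": 0.75},
    {"dx": -0.35,"dy": 0.95,"dz": 0,"ax": 0,"ay": 0,"az": 0,"gripper": 0.75},
    {"dx": -0.35,"dy": 0.95,"dz": 0,"ax": 0,"ay": 0,"az": 0,"gripper": 0.75},
  ],
)

```text
clock: 16.18
eef_pos: [486.7, -125.9, 234.0]
eef_rot: [3.141, -0.001, -3.088]
wrist_force: [0.0, 0.9, -4.8]
finger_gap: 35.8
finger_force: 44.9
```

>>> jog_arm(
  commands=[
    {"dx": -0.35,"dy": 0.95,"dz": 0,"ax": 0,"ay": 0,"az": 0,"gripper": 0.75},
    {"dx": -0.35,"dy": 0.95,"dz": 0,"ax": 0,"ay": 0,"az": 0,"gripper": 0.75},
    {"dx": -0.35,"dy": 0.95,"dz": 0,"ax": 0,"ay": 0,"az": 0,"gripper": 0.75},
    {"dx": -0.35,"dy": 0.95,"dz": 0,"ax": 0,"ay": 0,"az": 0,"gripper": 0.75},
    {"dx": -0.23,"dy": 0.65,"dz": 0,"ax": 0,"ay": 0,"az": 0,"gripper": 0.75},
    {"dx": -0.1,"dy": 0.3,"dz": 0,"ax": 0,"ay": 0,"az": 0,"gripper": 0.75},
    {"dx": 0,"dy": 0,"dz": 0.5,"ax": 0,"ay": 0,"az": 0,"gripper": 0.75},
    {"dx": 0,"dy": 0,"dz": 0.5,"ax": 0,"ay": 0,"az": 0,"gripper": 0.75},
    {"dx": 0,"dy": 0,"dz": 0,"ax": 0,"ay": 0,"az": 0,"gripper": 0.75},
    {"dx": 0,"dy": 0,"dz": 0,"ax": 0,"ay": 0,"az": 0,"gripper": 0.75},
  ],
)

```text
clock: 17.42
eef_pos: [545.6, 65.1, 195.5]
eef_rot: [-3.142, 0.001, -3.087]
wrist_force: [0.6, 0.9, -5.1]
finger_gap: 35.8
finger_force: 44.9
```

```bash
cat > m6.py <<'E'
from h import *
C={n:get(n) for n in("top","scene")}
plan(545.7,66,128.3,np.pi+.055)
p=manip.read_state()["eef_pos"];yw=manip.read_state()["eef_rot"][2]+np.pi
def crop(im,x,y,w,h,k): return cv2.resize(im[y:y+h,x:x+w],None,fx=k,fy=k,interpolation=cv2.INTER_CUBIC)
ov=[];I={"top":cv2.imread("pics/top_a.png"),"scene":cv2.imread("pics/scene_a.png")}
def R(a,y0,y1,z): return [[-a,y0,z],[a,y0,z],[a,y1,z],[-a,y1,z]]
for n,(x,y,w,h,K) in dict(top=(245,145,100,75,4),scene=(280,190,100,75,4)).items():
  for im0,cur in((I[n],0),(C[n]["image"][:,:,::-1],1)):
    im=crop(im0,x,y,w,h,K)
    def pl(P,col):
        q=np.round(((proj(C[n],P)+.5-[x,y])*K-.5)*16).astype(np.int32);cv2.polylines(im,[q],True,col,1,cv2.LINE_AA,4)
    V=[547.2,39,0,.055]
    if not cur:
        pl(tf(V,R(60,50,85,110)),(0,255,255));pl(tf(V,R(60,-3,-33,110)),(0,255,0)); pl(tf([545.7,66,65,.055],R(50,-18,18,0)),(0,0,255))
    else:
        B=[p[0],p[1],p[2]-63.3,yw]
        pl(tf(B,R(50,-18,18,0)),(0,0,255));pl(tf(B,R(31,-18,18,90)),(0,0,255));pl(tf(B,R(50,-18,18,55)),(0,0,255))
    ov.append(im)
cv2.imwrite("pics/vis.png",np.vstack([np.hstack(ov[:2]),np.hstack(ov[2:])]))
E
python3 m6.py
```

```text
t 17.52 pos [545.8  65.2 195.6] rot [-3.142e+00  1.000e-03 -3.087e+00] gap 35.7 F [ 0.3  0.3 -5.1]
az units -0.0 dx,dy,dz units [0.    0.021 1.682]
```

View pics/vis.png

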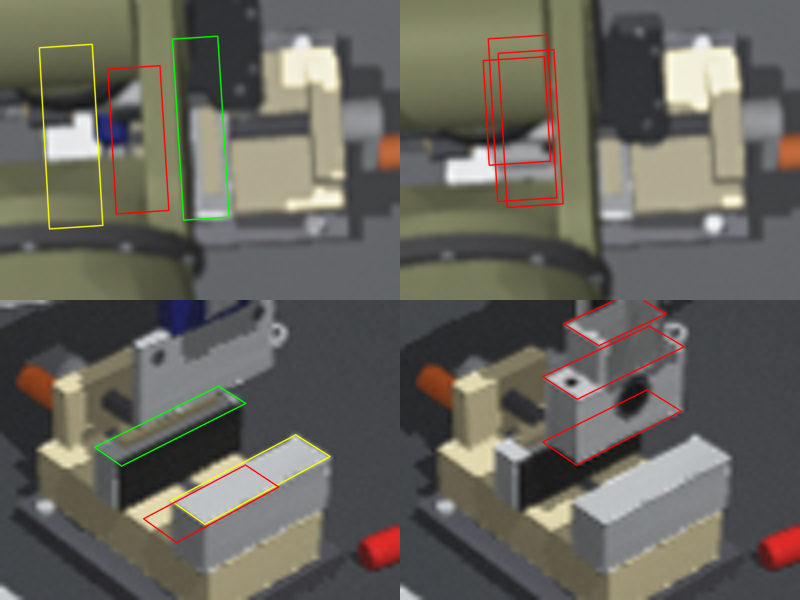

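The pictures show the block (scene crop (615,390)) hanging over the gap between the fixed jaw (650,490) and the black rubber face. The outlines agree, so I lower it.

>>> jog_arm(
  commands=[
    {"dx": 0,"dy": 0.02,"dz": 0.4,"ax": 0,"ay": 0,"az": 0,"gripper": 0.75},
    {"dx": 0,"dy": 0,"dz": 0.4,"ax": 0,"ay": 0,"az": 0,"gripper": 0.75},
    {"dx": 0,"dy": 0,"dz": 0.35,"ax": 0,"ay": 0,"az": 0,"gripper": 0.75},
    {"dx": 0,"dy": 0,"dz": 0.25,"ax": 0,"ay": 0,"az": 0,"gripper": 0.75},
    {"dx": 0,"dy": 0,"dz": 0.12,"ax": 0,"ay": 0,"az": 0,"gripper": 0.75},
    {"dx": 0,"dy": 0,"dz": 0.06,"ax": 0,"ay": 0,"az": 0,"gripper": 0.75},
    {"dx": 0,"dy": 0,"dz": 0.04,"ax": 0,"ay": 0,"az": 0,"gripper": 0.75},
    {"dx": 0,"dy": 0,"dz": 0,"ax": 0,"ay": 0,"az": 0,"gripper": 0.75},
  ],
)

```text
clock: 18.52
eef_pos: [545.5, 66.1, 130.0]
eef_rot: [3.142, 0.0, -3.087]
wrist_force: [0.4, -0.0, -4.9]
finger_gap: 35.8
finger_force: 44.9
```

>>> jog_arm(
  commands=[
    {"dx": 0,"dy": 0,"dz": 0.03,"ax": 0,"ay": 0,"az": 0,"gripper": 0.75},
    {"dx": 0,"dy": 0,"dz": 0.02,"ax": 0,"ay": 0,"az": 0,"gripper": 0.75},
    {"dx": 0,"dy": 0,"dz": 0,"ax": 0,"ay": 0,"az": 0,"gripper": 0.75},
  ],
)

```text
clock: 18.9
eef_pos: [545.5, 66.1, 128.3]
eef_rot: [3.142, 0.0, -3.087]
wrist_force: [-2.8, 0.3, 1.9]
finger_gap: 35.7
finger_force: 44.8
```

>>> jog_arm(
  commands=[
    {"dx": 0,"dy": 0,"dz": 0.01,"ax": 0,"ay": 0,"az": 0,"gripper": 0.75},
    {"dx": 0,"dy": 0,"dz": 0,"ax": 0,"ay": 0,"az": 0,"gripper": 0.58},
    {"dx": 0,"dy": 0,"dz": 0,"ax": 0,"ay": 0,"az": 0,"gripper": 0.45},
    {"dx": 0,"dy": 0,"dz": 0,"ax": 0,"ay": 0,"az": 0,"gripper": 0.4},
    {"dx": 0,"dy": 0,"dz": 0,"ax": 0,"ay": 0,"az": 0,"gripper": 0.4},
    {"dx": 0,"dy": 0,"dz": -0.4,"ax": 0,"ay": 0,"az": 0,"gripper": 0.4},
    {"dx": 0,"dy": 0,"dz": -0.8,"ax": 0,"ay": 0,"az": 0,"gripper": 0.4},
    {"dx": 0,"dy": 0,"dz": -0.9,"ax": 0,"ay": 0,"az": 0,"gripper": 0.4},
    {"dx": 0,"dy": 0,"dz": -0.6,"ax": 0,"ay": 0,"az": 0,"gripper": 0.4},
    {"dx": 0,"dy": 0,"dz": 0,"ax": 0,"ay": 0,"az": 0,"gripper": 0.4},
  ],
)

```text
clock: 20.15
eef_pos: [546.1, 66.1, 238.0]
eef_rot: [3.142, 0.004, -3.087]
wrist_force: [0.6, -0.3, -0.6]
finger_gap: 56.4
finger_force: 0.0
```

```bash
python3 -c "
from h import *
V=[547.2,39,0,.055];th=3.46
g=tf(V,[[55*np.sin(th),-190,95+55*np.cos(th)]])[0];print(g)
plan(g[0],g[1],240,np.pi/2+.055)
print(manip.read_state()['joints'].round(2))"
```

```text
[ 540.45277815 -151.6592095    42.76456348]
t 20.15 pos [546.1  66.1 238. ] rot [ 3.142  0.004 -3.087] gap 56.4 F [ 0.6 -0.3 -0.6]
az units 9.0 dx,dy,dz units [-5.429 -0.44  -0.051]
[ 0.05  0.28  1.49  0.    1.37 -1.57]
```

>>> jog_arm(
  commands=[
    {"dx": 0,"dy": 0,"dz": 0,"ax": 0,"ay": 0,"az": 0.9,"gripper": 0.4},
    {"dx": 0,"dy": 0,"dz": 0,"ax": 0,"ay": 0,"az": 0.9,"gripper": 0.4},
    {"dx": 0,"dy": 0,"dz": 0,"ax": 0,"ay": 0,"az": 0.9,"gripper": 0.4},
    {"dx": 0,"dy": 0,"dz": 0,"ax": 0,"ay": 0,"az": 0.9,"gripper": 0.4},
    {"dx": 0,"dy": 0,"dz": 0,"ax": 0,"ay": 0,"az": 0.9,"gripper": 0.4},
    {"dx": 0,"dy": 0,"dz": 0,"ax": 0,"ay": 0,"az": 0.9,"gripper": 0.4},
    {"dx": 0,"dy": 0,"dz": 0,"ax": 0,"ay": 0,"az": 0.9,"gripper": 0.4},
    {"dx": 0,"dy": 0,"dz": 0,"ax": 0,"ay": 0,"az": 0.9,"gripper": 0.4},
    {"dx": 0,"dy": 0,"dz": 0,"ax": 0,"ay": 0,"az": 0.9,"gripper": 0.4},
    {"dx": 0,"dy": 0,"dz": 0,"ax": 0,"ay": 0,"az": 0.9,"gripper": 0.4},
  ],
)

```text
clock: 21.4
eef_pos: [545.1, 66.0, 234.6]
eef_rot: [-3.14, 0.0, 1.62]
wrist_force: [-0.8, -1.0, -0.5]
finger_gap: 56.9
finger_force: 0.0
```

>>> jog_arm(
  commands=[
    {"dx": -0.5,"dy": -0.04,"dz": 0,"ax": 0,"ay": 0,"az": 0,"gripper": 0.4},
    {"dx": -0.9,"dy": -0.07,"dz": 0,"ax": 0,"ay": 0,"az": 0,"gripper": 0.4},
    {"dx": -0.95,"dy": -0.08,"dz": 0,"ax": 0,"ay": 0,"az": 0,"gripper": 0.4},
    {"dx": -0.95,"dy": -0.08,"dz": 0,"ax": 0,"ay": 0,"az": 0,"gripper": 0.4},
    {"dx": -0.95,"dy": -0.08,"dz": 0,"ax": 0,"ay": 0,"az": 0,"gripper": 0.4},
    {"dx": -0.85,"dy": -0.06,"dz": 0,"ax": 0,"ay": 0,"az": 0,"gripper": 0.4},
    {"dx": -0.33,"dy": -0.03,"dz": 0,"ax": 0,"ay": 0,"az": 0,"gripper": 0.4},
    {"dx": 0,"dy": 0,"dz": 0,"ax": 0,"ay": 0,"az": 0,"gripper": 0.4},
    {"dx": 0,"dy": 0,"dz": 0,"ax": 0,"ay": 0,"az": 0,"gripper": 0.4},
  ],
)

```text
clock: 22.52
eef_pos: [539.8, -151.0, 235.4]
eef_rot: [-3.141, -0.0, 1.627]
wrist_force: [-0.1, -0.5, -0.5]
finger_gap: 56.4
finger_force: 0.0
```

```bash
python3 -c "
from h import *
plan(540.4,-151.7,32,np.pi/2+.055)"
```

```text
t 22.52 pos [ 539.8 -151.   235.4] rot [-3.141 -0.     1.627] gap 56.4 F [-0.1 -0.5 -0.5]
az units 0.01 dx,dy,dz units [-0.019  0.015  5.085]
```

>>> jog_arm(
  commands=[
    {"dx": -0.02,"dy": 0.02,"dz": 0.6,"ax": 0,"ay": 0,"az": 0,"gripper": 0.4},
    {"dx": 0,"dy": 0,"dz": 0.8,"ax": 0,"ay": 0,"az": 0,"gripper": 0.4},
    {"dx": 0,"dy": 0,"dz": 0.8,"ax": 0,"ay": 0,"az": 0,"gripper": 0.4},
    {"dx": 0,"dy": 0,"dz": 0.8,"ax": 0,"ay": 0,"az": 0,"gripper": 0.4},
    {"dx": 0,"dy": 0,"dz": 0.7,"ax": 0,"ay": 0,"az": 0,"gripper": 0.4},
    {"dx": 0,"dy": 0,"dz": 0.6,"ax": 0,"ay": 0,"az": 0,"gripper": 0.4},
    {"dx": 0,"dy": 0,"dz": 0.5,"ax": 0,"ay": 0,"az": 0,"gripper": 0.4},
    {"dx": 0,"dy": 0,"dz": 0.25,"ax": 0,"ay": 0,"az": 0,"gripper": 0.4},
    {"dx": 0,"dy": 0,"dz": 0,"ax": 0,"ay": 0,"az": 0,"gripper": 0.4},
    {"dx": 0,"dy": 0,"dz": 0,"ax": 0,"ay": 0,"az": 0,"gripper": 0.55},
  ],
)

```text
clock: 23.78
eef_pos: [541.1, -152.4, 34.3]
eef_rot: [3.14, 0.0, 1.626]
wrist_force: [0.9, 0.1, 0.6]
finger_gap: 49.6
finger_force: 0.0
```

>>> jog_arm(
  commands=[
    {"dx": 0,"dy": 0,"dz": 0,"ax": 0,"ay": 0,"az": 0,"gripper": 0.68},
    {"dx": 0,"dy": 0,"dz": 0,"ax": 0,"ay": 0,"az": 0,"gripper": 0.8},
    {"dx": 0,"dy": 0,"dz": 0,"ax": 0,"ay": 0,"az": 0,"gripper": 0.85},
    {"dx": 0,"dy": 0,"dz": 0,"ax": 0,"ay": 0,"az": 0,"gripper": 0.85},
    {"dx": 0,"dy": 0,"dz": 0,"ax": 0,"ay": 0,"az": 0,"gripper": 0.85},
  ],
  squeeze=40,
)

```text
clock: 24.4
eef_pos: [540.5, -152.6, 33.5]
eef_rot: [-3.141, 0.0, 1.626]
wrist_force: [-3.2, 0.1, 3.9]
finger_gap: 23.4
finger_force: 40.0
```

```bash
python3 -c "
from h import *
plan(540.4,-151.7,32,np.pi/2+.055)"
```

```text
t 24.4 pos [ 540.5 -152.6   33.5] rot [-3.141  0.     1.626] gap 23.4 F [-3.2  0.1  3.9]
az units -0.0 dx,dy,dz units [ 0.022 -0.002  0.038]
```

```bash
python3 - <<'E'
import numpy as np
th=3.46+np.radians(15)*np.arange(0,37)
P=np.round(np.c_[55*np.sin(th),-55*np.cos(th)]/40,2)
for i,d in enumerate(np.diff(P,axis=0).round(2)): print(i,d)
E
```

```text
0 [-0.32 -0.16]
1 [-0.28 -0.23]
2 [-0.2 -0.3]
3 [-0.12 -0.34]
4 [-0.02 -0.36]
5 [ 0.06 -0.35]
6 [ 0.16 -0.32]
7 [ 0.23 -0.28]
8 [ 0.3 -0.2]
9 [ 0.34 -0.12]
10 [ 0.36 -0.02]
11 [0.35 0.06]
12 [0.32 0.16]
13 [0.28 0.23]
14 [0.2 0.3]
15 [0.12 0.34]
16 [0.02 0.36]
17 [-0.06  0.35]
18 [-0.16  0.32]
19 [-0.23  0.28]
20 [-0.3  0.2]
21 [-0.34  0.12]
22 [-0.36  0.02]
23 [-0.35 -0.06]
24 [-0.32 -0.16]
25 [-0.28 -0.23]
26 [-0.2 -0.3]
27 [-0.12 -0.34]
28 [-0.02 -0.36]
29 [ 0.06 -0.35]
30 [ 0.16 -0.32]
31 [ 0.23 -0.28]
32 [ 0.3 -0.2]
33 [ 0.34 -0.12]
34 [ 0.36 -0.02]
35 [0.35 0.06]
```

>>> jog_arm(
  commands=[
    {"dx": 0,"dy": -0.32,"dz": -0.16,"ax": 0,"ay": 0,"az": 0,"gripper": 0.85},
    {"dx": 0,"dy": -0.28,"dz": -0.23,"ax": 0,"ay": 0,"az": 0,"gripper": 0.85},
    {"dx": 0,"dy": -0.2,"dz": -0.3,"ax": 0,"ay": 0,"az": 0,"gripper": 0.85},
    {"dx": 0,"dy": -0.12,"dz": -0.34,"ax": 0,"ay": 0,"az": 0,"gripper": 0.85},
    {"dx": 0,"dy": -0.02,"dz": -0.36,"ax": 0,"ay": 0,"az": 0,"gripper": 0.85},
  ],
)

```text
clock: 25.02
eef_pos: [502.8, -154.4, 89.6]
eef_rot: [3.14, -0.0, 1.625]
wrist_force: [9.8, 2.4, -7.3]
finger_gap: 23.7
finger_force: 40.0
```

```bash
cat > m7.py <<'E'
from h import *
s=manip.read_state();p=s["eef_pos"];V=[547.2,39,0,.055]
c,sn=np.cos(.055),np.sin(.055);d=p-[547.2,39,0];l=[c*d[0]+sn*d[1],-sn*d[0]+c*d[1],p[2]+11-95]
F=s["wrist_force"]
print(np.round(l,1),"r",round(np.hypot(l[0],l[2]),1),"th",round(np.arctan2(l[0],l[2])%(2*np.pi),3),F.round(1),s["moment"].round(2),s["finger_gap"].round(1),s["eef_rot"].round(3))
E
python3 m7.py
```

```text
Traceback (most recent call last):
  File "m7.py", line 5, in <module>
    print(np.round(l,1),"r",round(np.hypot(l[0],l[2]),1),"th",round(np.arctan2(l[0],l[2])%(2*np.pi),3),F.round(1),s["moment"].round(2),s["finger_gap"].round(1),s["eef_rot"].round(3))
                                                                                                                                       ^^^^^^^^^^^^^^^^^^^^^
AttributeError: 'float' object has no attribute 'round'
```

>>> jog_arm(
  commands=[
    {"dx": 0,"dy": 0.06,"dz": -0.35,"ax": 0,"ay": 0,"az": 0,"gripper": 0.85},
    {"dx": 0,"dy": 0.16,"dz": -0.32,"ax": 0,"ay": 0,"az": 0,"gripper": 0.85},
    {"dx": 0,"dy": 0.23,"dz": -0.28,"ax": 0,"ay": 0,"az": 0,"gripper": 0.85},
    {"dx": 0,"dy": 0.3,"dz": -0.2,"ax": 0,"ay": 0,"az": 0,"gripper": 0.85},
    {"dx": 0,"dy": 0.34,"dz": -0.12,"ax": 0,"ay": 0,"az": 0,"gripper": 0.85},
    {"dx": 0,"dy": 0.36,"dz": -0.02,"ax": 0,"ay": 0,"az": 0,"gripper": 0.85},
    {"dx": 0,"dy": 0.35,"dz": 0.06,"ax": 0,"ay": 0,"az": 0,"gripper": 0.85},
  ],
)

```text
clock: 25.9
eef_pos: [574.6, -150.8, 138.5]
eef_rot: [-3.139, -0.0, 1.626]
wrist_force: [-6.7, -0.3, -3.1]
finger_gap: 23.2
finger_force: 40.0
```

```bash
sed -i 's/s\["finger_gap"\].round(1)/round(s["finger_gap"],1)/' m7.py; python3 m7.py
```

```text
[  16.9 -191.    54.5] r 57.1 th 0.3 [-6.7 -0.3 -3.1] [-0.15  1.29  0.03] 23.2 [-3.139 -0.     1.626]
```

>>> jog_arm(
  commands=[
    {"dx": 0,"dy": 0.32,"dz": 0.16,"ax": 0,"ay": 0,"az": 0,"gripper": 0.85},
    {"dx": 0,"dy": 0.28,"dz": 0.23,"ax": 0,"ay": 0,"az": 0,"gripper": 0.85},
    {"dx": 0,"dy": 0.2,"dz": 0.3,"ax": 0,"ay": 0,"az": 0,"gripper": 0.85},
    {"dx": 0,"dy": 0.12,"dz": 0.34,"ax": 0,"ay": 0,"az": 0,"gripper": 0.85},
    {"dx": 0,"dy": 0.02,"dz": 0.36,"ax": 0,"ay": 0,"az": 0,"gripper": 0.85},
    {"dx": 0,"dy": -0.06,"dz": 0.35,"ax": 0,"ay": 0,"az": 0,"gripper": 0.85},
    {"dx": 0,"dy": -0.16,"dz": 0.32,"ax": 0,"ay": 0,"az": 0,"gripper": 0.85},
  ],
)

```text
clock: 26.78
eef_pos: [604.2, -149.2, 55.5]
eef_rot: [3.14, 0.001, 1.626]
wrist_force: [-0.5, -0.5, 6.1]
finger_gap: 23.0
finger_force: 40.0
```

```bash
python3 m7.py
```

```text
[  46.5 -191.1  -28.5] r 54.6 th 2.12 [-0.5 -0.5  6.1] [-0.13  0.28 -0.01] 23.0 [3.140e+00 1.000e-03 1.626e+00]
```

>>> jog_arm(
  commands=[
    {"dx": 0,"dy": -0.23,"dz": 0.28,"ax": 0,"ay": 0,"az": 0,"gripper": 0.85},
    {"dx": 0,"dy": -0.3,"dz": 0.2,"ax": 0,"ay": 0,"az": 0,"gripper": 0.85},
    {"dx": 0,"dy": -0.34,"dz": 0.12,"ax": 0,"ay": 0,"az": 0,"gripper": 0.85},
    {"dx": 0,"dy": -0.36,"dz": 0.02,"ax": 0,"ay": 0,"az": 0,"gripper": 0.85},
  ],
)

```text
clock: 27.28
eef_pos: [554.7, -151.8, 30.7]
eef_rot: [3.139, 0.0, 1.625]
wrist_force: [6.4, 0.9, 2.8]
finger_gap: 23.6
finger_force: 40.0
```

```bash
python3 m7.py; cat > m8.py <<'E'
import sys
from h import *
ims=[cams.camera(n)["image"][:,:,::-1] for n in("top","scene")]
def crop(im,x,y,w,h,k): return cv2.resize(im[y:y+h,x:x+w],None,fx=k,fy=k,interpolation=cv2.INTER_CUBIC)
cv2.imwrite(sys.argv[1],np.hstack([crop(ims[0],245,140,80,80,5),crop(ims[1],285,190,80,80,5)]))
E
python3 m8.py pics/cl1.png
```

```text
[  -3.  -190.9  -53.3] r 53.4 th 3.198 [6.4 0.9 2.8] [-0.   -1.05 -0.11] 23.6 [3.139 0.    1.625]
```

View pics/cl1.png

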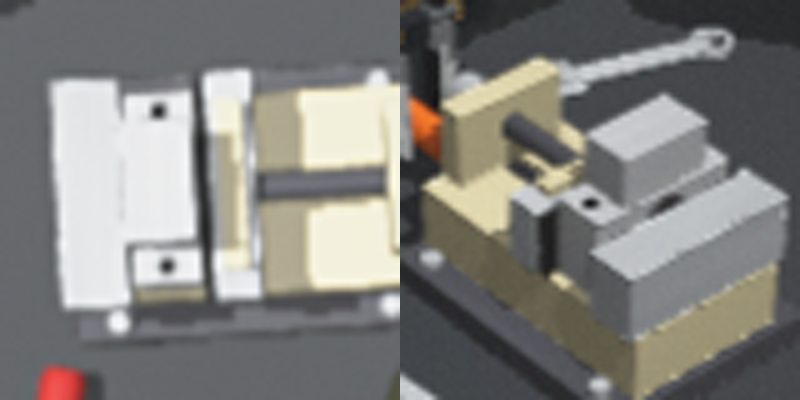

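The picture shows the moving jaw's rubber (top crop (200,190)) nearly touching the block (160,185). The block is centred and square beside the fixed jaw. I keep cranking while watching the force.

>>> jog_arm(
  commands=[
    {"dx": 0,"dy": -0.35,"dz": -0.06,"ax": 0,"ay": 0,"az": 0,"gripper": 0.85},
    {"dx": 0,"dy": -0.32,"dz": -0.16,"ax": 0,"ay": 0,"az": 0,"gripper": 0.85},
    {"dx": 0,"dy": -0.28,"dz": -0.23,"ax": 0,"ay": 0,"az": 0,"gripper": 0.85},
    {"dx": 0,"dy": -0.2,"dz": -0.3,"ax": 0,"ay": 0,"az": 0,"gripper": 0.85},
  ],
)

```text
clock: 27.88
eef_pos: [508.8, -154.2, 60.8]
eef_rot: [3.141, -0.0, 1.625]
wrist_force: [8.9, 0.0, -2.5]
finger_gap: 22.7
finger_force: 40.0
```

```bash
python3 m7.py
```

```text
[ -49.  -190.8  -23.2] r 54.2 th 4.27 [ 8.9  0.  -2.5] [ 0.03 -1.51 -0.12] 22.7 [ 3.141 -0.     1.625]
```

>>> jog_arm(
  commands=[
    {"dx": 0,"dy": -0.12,"dz": -0.34,"ax": 0,"ay": 0,"az": 0,"gripper": 0.85},
    {"dx": 0,"dy": -0.02,"dz": -0.36,"ax": 0,"ay": 0,"az": 0,"gripper": 0.85},
  ],
)

```text
clock: 28.12
eef_pos: [502.8, -154.4, 88.9]
eef_rot: [-3.141, -0.001, 1.625]
wrist_force: [6.4, -0.5, -6.9]
finger_gap: 23.3
finger_force: 40.0
```

```bash
python3 m7.py
```

```text
[ -54.9 -190.7    4.9] r 55.2 th 4.802 [ 6.4 -0.5 -6.9] [-0.04 -1.29 -0.17] 23.3 [-3.141e+00 -1.000e-03  1.625e+00]
```

>>> jog_arm(
  commands=[
    {"dx": 0,"dy": 0.06,"dz": -0.35,"ax": 0,"ay": 0,"az": 0,"gripper": 0.85},
    {"dx": 0,"dy": 0.16,"dz": -0.32,"ax": 0,"ay": 0,"az": 0,"gripper": 0.85},
    {"dx": 0,"dy": 0.23,"dz": -0.28,"ax": 0,"ay": 0,"az": 0,"gripper": 0.85},
  ],
)

```text
clock: 28.5
eef_pos: [520.9, -153.4, 127.1]
eef_rot: [-3.139, -0.001, 1.626]
wrist_force: [1.2, 0.0, -14.8]
finger_gap: 23.5
finger_force: 40.0
```

```bash
python3 m7.py
```

```text
[ -36.9 -190.7   43.1] r 56.7 th 5.576 [  1.2   0.  -14.8] [-0.03 -0.24 -0.11] 23.5 [-3.139e+00 -1.000e-03  1.626e+00]
```

>>> jog_arm(
  commands=[
    {"dx": 0,"dy": 0.3,"dz": -0.2,"ax": 0,"ay": 0,"az": 0,"gripper": 0.85},
    {"dx": 0,"dy": 0.34,"dz": -0.12,"ax": 0,"ay": 0,"az": 0,"gripper": 0.85},
  ],
)

```text
clock: 28.75
eef_pos: [546.1, -152.2, 139.8]
eef_rot: [-3.138, -0.001, 1.626]
wrist_force: [-9.4, -0.9, -8.6]
finger_gap: 23.0
finger_force: 40.0
```

```bash
python3 m7.py
```

```text
[ -11.6 -190.8   55.8] r 57.0 th 6.079 [-9.4 -0.9 -8.6] [-0.34  1.62  0.06] 23.0 [-3.138e+00 -1.000e-03  1.626e+00]
```

>>> jog_arm(
  commands=[
    {"dx": 0,"dy": 0.36,"dz": -0.02,"ax": 0,"ay": 0,"az": 0,"gripper": 0.85},
  ],
)

```text
clock: 28.88
eef_pos: [560.6, -151.5, 140.9]
eef_rot: [-3.138, -0.0, 1.626]
wrist_force: [-11.4, -1.5, -2.0]
finger_gap: 23.2
finger_force: 40.0
```

```bash
python3 m7.py
```

```text
[   2.9 -190.9   56.9] r 57.0 th 0.051 [-11.4  -1.5  -2. ] [-0.37  2.08  0.09] 23.2 [-3.138 -0.     1.626]
```

>>> jog_arm(
  commands=[
    {"dx": 0,"dy": 0.35,"dz": 0.06,"ax": 0,"ay": 0,"az": 0,"gripper": 0.85},
  ],
)

```text
clock: 29.0
eef_pos: [574.4, -150.7, 138.6]
eef_rot: [-3.137, -0.0, 1.626]
wrist_force: [-17.3, -1.8, 0.7]
finger_gap: 22.9
finger_force: 40.0
```

```bash
python3 m7.py
```

```text
[  16.7 -190.9   54.6] r 57.1 th 0.297 [-17.3  -1.8   0.7] [-0.4   3.27  0.18] 22.9 [-3.137 -0.     1.626]
```

>>> jog_arm(
  commands=[
    {"dx": 0,"dy": 0.22,"dz": 0.09,"ax": 0,"ay": 0,"az": 0,"gripper": 0.85},
    {"dx": 0,"dy": 0,"dz": 0,"ax": 0,"ay": 0,"az": 0,"gripper": 0.85},
  ],
)

```text
clock: 29.25
eef_pos: [583.1, -150.3, 134.9]
eef_rot: [-3.138, -0.0, 1.626]
wrist_force: [-12.1, -1.7, 2.2]
finger_gap: 22.9
finger_force: 40.0
```

```bash
python3 m7.py; python3 m8.py pics/cl2.png
```

```text
[  25.4 -191.    50.9] r 56.9 th 0.463 [-12.1  -1.7   2.2] [-0.47  2.22  0.11] 22.9 [-3.138 -0.     1.626]
```

View pics/cl2.png

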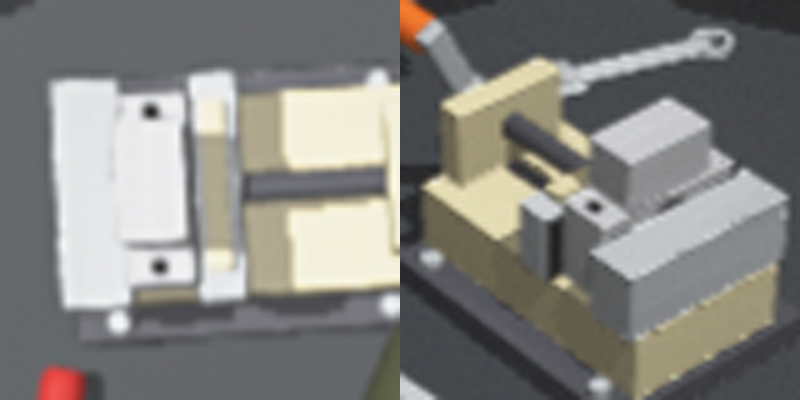

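The block now sits flush against the fixed jaw (top crop (118,190)) with the rubber touching it. I tighten further in small steps.

>>> jog_arm(
  commands=[
    {"dx": 0,"dy": 0.2,"dz": 0.13,"ax": 0,"ay": 0,"az": 0,"gripper": 0.85},
    {"dx": 0,"dy": 0,"dz": 0,"ax": 0,"ay": 0,"az": 0,"gripper": 0.85},
  ],
  squeeze=55,
)

```text
clock: 29.6
eef_pos: [590.7, -149.9, 130.2]
eef_rot: [-3.137, -0.0, 1.626]
wrist_force: [-16.9, -1.8, 6.7]
finger_gap: 22.6
finger_force: 55.0
```

```bash
python3 m7.py
```

```text
[  33.  -191.    46.2] r 56.8 th 0.621 [-16.9  -1.8   6.7] [-0.35  3.17  0.11] 22.6 [-3.137 -0.     1.626]
```

>>> jog_arm(
  commands=[
    {"dx": 0,"dy": 0.18,"dz": 0.17,"ax": 0,"ay": 0,"az": 0,"gripper": 0.85},
    {"dx": 0,"dy": 0,"dz": 0,"ax": 0,"ay": 0,"az": 0,"gripper": 0.85},
  ],
)

```text
clock: 29.85
eef_pos: [597.9, -149.5, 123.9]
eef_rot: [-3.137, -0.0, 1.626]
wrist_force: [-19.5, -2.6, 12.3]
finger_gap: 22.7
finger_force: 55.0
```

```bash
python3 m7.py
```

```text
[  40.3 -191.    39.9] r 56.7 th 0.79 [-19.5  -2.6  12.3] [-0.23  3.55  0.1 ] 22.7 [-3.137 -0.     1.626]
```

Firm: handle force has risen from about 6 N free to about 22 N. I let go.

>>> jog_arm(
  commands=[
    {"dx": 0,"dy": 0,"dz": 0,"ax": 0,"ay": 0,"az": 0,"gripper": 0.7},
    {"dx": 0,"dy": 0,"dz": 0,"ax": 0,"ay": 0,"az": 0,"gripper": 0.5},
    {"dx": 0,"dy": 0,"dz": 0,"ax": 0,"ay": 0,"az": 0,"gripper": 0.45},
    {"dx": 0,"dy": 0,"dz": 0,"ax": 0,"ay": 0,"az": 0,"gripper": 0.45},
    {"dx": 0,"dy": 0,"dz": -0.4,"ax": 0,"ay": 0,"az": 0,"gripper": 0.45},
    {"dx": 0,"dy": 0,"dz": -0.8,"ax": 0,"ay": 0,"az": 0,"gripper": 0.45},
    {"dx": 0,"dy": 0,"dz": -0.9,"ax": 0,"ay": 0,"az": 0,"gripper": 0.45},
    {"dx": 0,"dy": 0,"dz": -0.6,"ax": 0,"ay": 0,"az": 0,"gripper": 0.45},
    {"dx": -0.6,"dy": 0,"dz": 0,"ax": 0,"ay": 0,"az": 0,"gripper": 0.45},
    {"dx": -0.6,"dy": 0,"dz": 0,"ax": 0,"ay": 0,"az": 0,"gripper": 0.45},
  ],
)

```text
clock: 31.1
eef_pos: [601.6, -198.8, 230.0]
eef_rot: [-3.141, -0.0, 1.626]
wrist_force: [-0.2, 0.4, -1.3]
finger_gap: 51.9
finger_force: 0.0
```

```bash
cat > m9.py <<'E'
from h import *
C={n:get(n) for n in("top","scene")}
def crop(im,x,y,w,h,k): return cv2.resize(im[y:y+h,x:x+w],None,fx=k,fy=k,interpolation=cv2.INTER_CUBIC)
I=[C["top"]["image"][:,:,::-1],C["scene"]["image"][:,:,::-1]]
cv2.imwrite("pics/fin.png",np.vstack([np.hstack([crop(I[0],245,145,133,65,3),crop(I[1],270,195,133,65,3)]),np.hstack([crop(I[0],120,100,380,200,1),crop(I[1],160,120,320,200,1)])[:, :].copy() if 0 else cv2.resize(np.hstack([I[0][90:300,120:500],I[1][130:340,200:480]]),(798,254))]))
V=[547.2,39,0,.055];a=np.linspace(0,2*np.pi,24)
ot=roi(hsv(C["top"],(3,130,90),(20,255,255)),335,375,140,195)
def cyl(th): return tf(V,np.array([[55*np.sin(th)+12*np.cos(t),y,95+55*np.cos(th)+12*np.sin(t)] for t in a for y in(-137,-217)]))
ths=np.arange(0,1.5,.02);print("theta",min(ths,key=lambda t:np.abs(sil(C["top"],cyl(t))-ot/255.).sum()),manip.read_state()["clock"],manip.read_state()["wrist_force"].round(1))
E
python3 m9.py
```

```text
theta 0.0 31.2 [ 0.   0.3 -0.3]
```

View pics/fin.png

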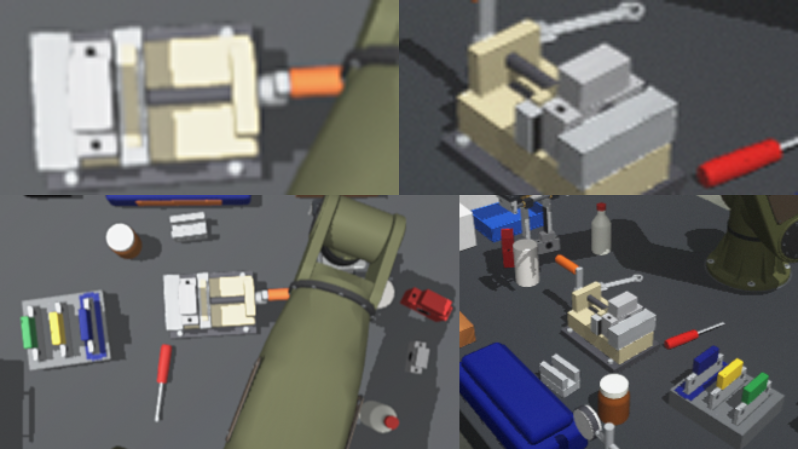

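>>> jog_arm(
  commands=[
    {"dx": -0.8,"dy": 0,"dz": -0.3,"ax": 0,"ay": 0,"az": 0,"gripper": 0.45},
    {"dx": -0.9,"dy": 0,"dz": 0,"ax": 0,"ay": 0,"az": 0,"gripper": 0.45},
    {"dx": -0.9,"dy": 0,"dz": 0,"ax": 0,"ay": 0,"az": 0,"gripper": 0.45},
    {"dx": -0.9,"dy": 0,"dz": 0,"ax": 0,"ay": 0,"az": 0,"gripper": 0.45},
    {"dx": -0.6,"dy": 0,"dz": 0,"ax": 0,"ay": 0,"az": 0,"gripper": 0.45},
    {"dx": 0,"dy": 0,"dz": 0,"ax": 0,"ay": 0,"az": 0,"gripper": 0.45},
  ],
)

```text
clock: 31.95
eef_pos: [609.9, -362.5, 240.8]
eef_rot: [-3.14, -0.001, 1.623]
wrist_force: [0.9, 0.1, 0.1]
finger_gap: 51.4
finger_force: 0.0
```

```bash
cat > m10.py <<'E'
from h import *
V=[547.2,39,0,.055];a=np.linspace(0,2*np.pi,24)
def cyl(th): return tf(V,np.array([[55*np.sin(th)+12*np.cos(t),y,95+55*np.cos(th)+12*np.sin(t)] for t in a for y in(-137,-217)]))
for k in range(2):
  r=[]
  for n,b in(("top",(335,380,140,195)),("scene",(265,310,180,225))):
    C=get(n);m=roi(hsv(C,(3,130,60),(20,255,255)),*b)
    ths=np.arange(-1.,1.2,.02);e=[np.abs(sil(C,cyl(t))-m/255.).sum() for t in ths];i=int(np.argmin(e));r+=[n,round(ths[i],2),round(e[i]),int((m>0).sum())]
  print(r,manip.read_state()["clock"])
E
python3 m10.py
```

```text
['top', np.float64(-0.04), 35, 292, 'scene', np.float64(-0.06), 44, 147] 32.05
['top', np.float64(-0.04), 35, 292, 'scene', np.float64(-0.06), 44, 147] 32.15
```

The crank settled at about -0.05 rad after release, having sprung back from 0.79 past the rubber's stop. I estimate the clamp at about 60 N. I'll re-tighten gently to about 0.35 rad, where friction should hold it.

```bash
python3 -c "
from h import *
g=tf([547.2,39,0,.055],[[55*np.sin(-.05),-190,150]])[0];print(g)
plan(g[0],g[1],205,np.pi/2+.055)
th=np.array([-.05,.05,.15,.25,.35,.45]);print(np.diff(np.round(np.c_[55*np.sin(th),-55*np.cos(th)]/40,2),axis=0).round(2).tolist())"
```

```text
[ 554.90003454 -150.86380821  150.        ]
t 32.15 pos [ 610.7 -360.1  242.6] rot [-3.141 -0.     1.626] gap 51.6 F [ 0.1 -0.2 -0.7]
az units 0.0 dx,dy,dz units [ 5.299 -1.106  0.94 ]
[[0.14, 0.0], [0.14, 0.01], [0.13, 0.03], [0.13, 0.04], [0.13, 0.05]]
```

>>> jog_arm(
  commands=[
    {"dx": 0.4,"dy": -0.1,"dz": 0,"ax": 0,"ay": 0,"az": 0,"gripper": 0.45},
    {"dx": 0.9,"dy": -0.2,"dz": 0,"ax": 0,"ay": 0,"az": 0,"gripper": 0.45},
    {"dx": 0.9,"dy": -0.2,"dz": 0,"ax": 0,"ay": 0,"az": 0,"gripper": 0.45},
    {"dx": 0.9,"dy": -0.2,"dz": 0,"ax": 0,"ay": 0,"az": 0,"gripper": 0.45},
    {"dx": 0.9,"dy": -0.2,"dz": 0,"ax": 0,"ay": 0,"az": 0,"gripper": 0.45},
    {"dx": 0.9,"dy": -0.15,"dz": 0,"ax": 0,"ay": 0,"az": 0,"gripper": 0.45},
    {"dx": 0.4,"dy": -0.06,"dz": 0,"ax": 0,"ay": 0,"az": 0,"gripper": 0.45},
    {"dx": 0,"dy": 0,"dz": 0.5,"ax": 0,"ay": 0,"az": 0,"gripper": 0.45},
    {"dx": 0,"dy": 0,"dz": 0.4,"ax": 0,"ay": 0,"az": 0,"gripper": 0.45},
    {"dx": 0,"dy": 0,"dz": 0,"ax": 0,"ay": 0,"az": 0,"gripper": 0.45},
  ],
)

```text
clock: 33.4
eef_pos: [554.2, -151.9, 205.4]
eef_rot: [-3.139, -0.001, 1.625]
wrist_force: [0.2, -0.4, 0.4]
finger_gap: 51.9
finger_force: 0.0
```

```bash
python3 -c "
from h import *
plan(554.9,-150.9,140,np.pi/2+.055)"
```

```text
t 33.4 pos [ 554.2 -151.9  205.4] rot [-3.139e+00 -1.000e-03  1.625e+00] gap 51.9 F [ 0.2 -0.4  0.4]
az units -0.0 dx,dy,dz units [0.024 0.019 1.635]
```

>>> jog_arm(
  commands=[
    {"dx": 0.02,"dy": 0.02,"dz": 0.5,"ax": 0,"ay": 0,"az": 0,"gripper": 0.45},
    {"dx": 0,"dy": 0,"dz": 0.5,"ax": 0,"ay": 0,"az": 0,"gripper": 0.45},
    {"dx": 0,"dy": 0,"dz": 0.4,"ax": 0,"ay": 0,"az": 0,"gripper": 0.45},
    {"dx": 0,"dy": 0,"dz": 0.24,"ax": 0,"ay": 0,"az": 0,"gripper": 0.45},
    {"dx": 0,"dy": 0,"dz": 0,"ax": 0,"ay": 0,"az": 0,"gripper": 0.6},
    {"dx": 0,"dy": 0,"dz": 0,"ax": 0,"ay": 0,"az": 0,"gripper": 0.7},
    {"dx": 0,"dy": 0,"dz": 0,"ax": 0,"ay": 0,"az": 0,"gripper": 0.8},
    {"dx": 0,"dy": 0,"dz": 0,"ax": 0,"ay": 0,"az": 0,"gripper": 0.85},
    {"dx": 0,"dy": 0,"dz": 0,"ax": 0,"ay": 0,"az": 0,"gripper": 0.85},
  ],
  squeeze=40,
)

```text
clock: 34.52
eef_pos: [555.6, -151.0, 141.5]
eef_rot: [3.141, 0.0, 1.626]
wrist_force: [-0.2, -0.9, 3.6]
finger_gap: 23.3
finger_force: 40.0
```

```bash
python3 m7.py
```

```text
[  -2.1 -190.2   57.5] r 57.5 th 6.247 [-0.2 -0.9  3.6] [-0.19  0.03 -0.04] 23.3 [3.141 0.    1.626]
```

>>> jog_arm(
  commands=[
    {"dx": 0,"dy": 0.14,"dz": 0,"ax": 0,"ay": 0,"az": 0,"gripper": 0.85},
    {"dx": 0,"dy": 0.14,"dz": 0.01,"ax": 0,"ay": 0,"az": 0,"gripper": 0.85},
    {"dx": 0,"dy": 0,"dz": 0,"ax": 0,"ay": 0,"az": 0,"gripper": 0.85},
  ],
)

```text
clock: 34.9
eef_pos: [566.0, -150.6, 140.9]
eef_rot: [-3.14, 0.0, 1.626]
wrist_force: [-6.7, -1.3, 6.7]
finger_gap: 23.0
finger_force: 40.0
```

```bash
python3 m7.py
```

```text
[   8.4 -190.3   56.9] r 57.5 th 0.147 [-6.7 -1.3  6.7] [-0.19  1.38  0.03] 23.0 [-3.14   0.     1.626]
```

>>> jog_arm(
  commands=[
    {"dx": 0,"dy": 0.13,"dz": 0.03,"ax": 0,"ay": 0,"az": 0,"gripper": 0.85},
    {"dx": 0,"dy": 0,"dz": 0,"ax": 0,"ay": 0,"az": 0,"gripper": 0.85},
  ],
)

```text
clock: 35.15
eef_pos: [571.1, -150.3, 139.8]
eef_rot: [-3.139, 0.0, 1.626]
wrist_force: [-9.7, -1.5, 8.4]
finger_gap: 23.0
finger_force: 40.0
```

```bash
python3 m7.py
```

```text
[  13.4 -190.3   55.8] r 57.4 th 0.236 [-9.7 -1.5  8.4] [-0.26  1.74  0.11] 23.0 [-3.139  0.     1.626]
```

>>> jog_arm(
  commands=[
    {"dx": 0,"dy": -0.03,"dz": 0,"ax": 0,"ay": 0,"az": 0,"gripper": 0.85},
    {"dx": 0,"dy": 0,"dz": 0,"ax": 0,"ay": 0,"az": 0,"gripper": 0.76},
    {"dx": 0,"dy": 0,"dz": 0,"ax": 0,"ay": 0,"az": 0,"gripper": 0.7},
    {"dx": 0,"dy": 0,"dz": 0,"ax": 0,"ay": 0,"az": 0,"gripper": 0.45},
    {"dx": 0,"dy": 0,"dz": 0,"ax": 0,"ay": 0,"az": 0,"gripper": 0.45},
    {"dx": 0,"dy": 0,"dz": 0,"ax": 0,"ay": 0,"az": 0,"gripper": 0.45},
    {"dx": 0,"dy": 0,"dz": -0.6,"ax": 0,"ay": 0,"az": 0,"gripper": 0.45},
    {"dx": 0,"dy": 0,"dz": -0.9,"ax": 0,"ay": 0,"az": 0,"gripper": 0.45},
    {"dx": 0,"dy": 0,"dz": -0.9,"ax": 0,"ay": 0,"az": 0,"gripper": 0.45},
    {"dx": -0.4,"dy": 0,"dz": 0,"ax": 0,"ay": 0,"az": 0,"gripper": 0.45},
  ],
  squeeze=10,
)

```text
clock: 36.4
eef_pos: [572.5, -166.0, 238.5]
eef_rot: [3.137, 0.002, 1.627]
wrist_force: [0.1, -0.1, -0.4]
finger_gap: 51.7
finger_force: 0.0
```

>>> jog_arm(
  commands=[
    {"dx": -0.9,"dy": 0,"dz": 0,"ax": 0,"ay": 0,"az": 0,"gripper": 0.45},
    {"dx": -0.9,"dy": 0,"dz": 0,"ax": 0,"ay": 0,"az": 0,"gripper": 0.45},
    {"dx": -0.9,"dy": 0,"dz": 0,"ax": 0,"ay": 0,"az": 0,"gripper": 0.45},
    {"dx": -0.9,"dy": 0,"dz": 0,"ax": 0,"ay": 0,"az": 0,"gripper": 0.45},
    {"dx": -0.8,"dy": 0,"dz": 0,"ax": 0,"ay": 0,"az": 0,"gripper": 0.45},
    {"dx": -0.3,"dy": 0,"dz": 0,"ax": 0,"ay": 0,"az": 0,"gripper": 0.45},
    {"dx": 0,"dy": 0,"dz": 0,"ax": 0,"ay": 0,"az": 0,"gripper": 0.45},
    {"dx": 0,"dy": 0,"dz": 0,"ax": 0,"ay": 0,"az": 0,"gripper": 0.45},
  ],
)

```text
clock: 37.4
eef_pos: [581.9, -352.8, 235.4]
eef_rot: [-3.142, -0.0, 1.627]
wrist_force: [-1.2, -0.1, -0.1]
finger_gap: 51.8
finger_force: 0.0
```

```bash
python3 m10.py
```

```text
['top', np.float64(0.08), 35, 287, 'scene', np.float64(0.06), 44, 151] 37.5
['top', np.float64(0.08), 35, 286, 'scene', np.float64(0.06), 43, 152] 37.6
```

```bash
python3 -c "
from cell import job
print(job.sign_off())"
```

```text
the job is handed in; nothing more can be done
None
```

The job is handed in at about 38 s: the blue gauge is home in the blue-edged slot and the bearing block is clamped against the fixed jaw, centred and square, with the handle released; the crank sprang back a little after release but is holding steady at about 0.07 rad, though I could only estimate the clamp force (roughly 60–110 N).

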